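# Wedge the gel cassette tight in the gel tank

## Robot

A 6-joint arm with a two-finger parallel gripper is mounted at the origin on the work surface. World frame = base frame: x ahead of the robot, y to its left, z up, the work surface at z = 0. Lengths are in mm, angles in rad, forces in N, time in s.
With the tool pointing down it reaches from about 350 to 975 mm from the base axis. Payload 7.1 kg.
Tool frame: the origin (TCP) lies between the finger pads; the fingertips stand 14 mm ahead of it and the grasp point (between the pads) lies 5 mm behind it; z points along the fingers, y is the direction in which the jaws open and shut (so a half turn about z gives the same grasp; the last joint's range is limited). The gripper opens to 88 mm and grips with 3 to 60 N. Pads are 20 mm wide; open, the fingers measure 115 mm over their backs; the gripper's body (75 mm by 178 mm) begins 61 mm behind the grasp point.
Start: joints at [1.149, 0.423, 1.63, -0, 1.089, -0.019], TCP at [244.965, 574.976, 236.675] pointing down, gripper open.
Joint ranges: [-3, 3], [-0.9, 2.11], [0.09, 2.58], [-1.31, 4.45], [0.11, 2.69], [-2.54, 2.54]. Speed limits (rad/s): [2.39, 2.39, 3.01, 3.14, 3.14, 3.14].

## Interface

Orientations are given as a rotation vector (axis times angle).
In Python, from workcell import get_obs, get_image, calibration, close_job, regions_of, place_of gives the robot as it stands.
- The arm moves only by the tool move_arm, never from a script. Its argument "deltas" is a list of rows, each a list of 5 numbers: the closure in counts, from 0 (fully open) to 255 (shut), then the shift along the tool's x, y, z in m, then the turn about the tool's z in rad. In form: [[grip, x, y, z, roll], ...]. A call has 1 to 5 rows; each row is the pose to reach, as a shift and turn from the pose commanded when the call began, along the tool's axes at that moment; what a row does not reach only later rows make up. A row lasts 1/12 s, in which the tool goes at most 41.7 mm and 7.16 degrees, less where a joint would pass 70% of its speed; a pose out of reach is approached as far as the arm can. A call with a gripper value outside its range is refused whole. The fingers move at their own pace and stop on an object; the grip force is fixed at half the most. Time passes only in rows, so rows that repeat a pose let the fingers close. It gives the time, the measured TCP pose, the force and the opening at its end, in the units of the state.
- get_obs(): the state, without advancing time (a new reading comes with each control period).
- get_image(name): name is "side" or "top"; returns the picture (420x560x3 uint8, blue, green, red); there is no depth.
- calibration(name): a dict with "intrinsics" (3x3 intrinsics, pixels), "world_to_cam" (4x4, takes a point from world to camera coordinates). Camera axes: x right, y down, z forward; pixel columns grow to the right and rows downward; lengths in mm; the calibration is good to about 2 mm. A picture is of the moment at which its call begins. calibration takes no time and is no camera call.
- close_job(): hands the job in, once; it reports no verdict.
Trained networks look in the newest picture that a camera, given by its name, has taken for a name from the list of things; names that differ only in an ending like _2 or _b are one class to them, and where a whole thing is asked for, a point or a joint stands for the part that bears it (a point fixed in the world has none). Each returns a list of dicts, best first, with "conf" (0 to 1); they miss things now and then, are a little off and sometimes report something else, mostly with a low value. They report only what shows in the picture. A call takes as long as a camera call. They do not tell look-alikes from the thing itself.
- regions_of(camera, name): "region" (420x560 bool, what is visible of it).
- place_of(camera, name): "location" ([x, y, z] in mm, in world coordinates, good to about 4 mm: a listed point, or the origin of a listed thing).
The state is a dict: "t": time; "qpos": joint angles; "qvel": joint speeds; "joint_torque": joint torques, N m; "ee_pos": TCP position; "orientation": TCP orientation; "ft_force": force on the tool from outside, world axes, zero at the start; "moment": the same for the moment, N m; "width": finger opening in mm.
Only numpy, scipy, OpenCV 4.12 (cv2) and the standard library are available. Lean on these libraries where they do the work, as an engineer would, in place of code of your own. Each camera call takes 0.05 s, during which the arm holds its last target.

## Task

Take the purple wedge out of the white drying rack and set it upright in the gap at the front of the yellow gel tank (the side nearest the robot), sloping face towards the tank's front wall and flat face against the gel cassette. Then tap or press it straight down on its tab until it is tight and will go no further, so that the cassette is clamped against its seal. Let go of it and leave everything else where it is.

Things in the scene. Friction and masses are not known exactly. Their poses are not given: they have to be found in the camera images.
- wedge_tab (a point): Centre of the finger tab of the purple plastic wedge (0.13 kg, upright); grip here. Axes: z up, y along the width, x across the thickness, towards the flat face. Tab 14 mm thick (x), 44 wide, 45 tall; its flat top, where it is tapped, is 22.5 mm above. Below it a head 22 x 84 x 8 mm, underside 30.5 mm below this point, then the blade, 80 mm wide, 75 tall; its flat face is at x = +9 mm.
- wedge_foot (a point): Middle of the wedge's foot, the blade's bottom edge (5 mm thick, 80 mm wide): 6.5 mm towards +x of the tab's centre and 105.5 mm below it. Same axes as wedge_tab.
- wedge_taper (a point): A point on the blade's sloping face (the -x side), mid-width, 60 mm above the foot and 15.8 mm behind the flat face. The blade is 0.18 mm thicker per mm up: 5 mm at the foot, 18.5 mm at the head. Same axes as wedge_tab.
- gap (a point): Centre of the gap's mouth, level with the gel tank's rim (134 mm up). Axes: z up, y along the gap, x from the tank's front wall to the gel cassette. Two ribs on the front wall slope like the wedge: their tops, 3 mm below the rim, are at x = -6.5 mm; the cassette's upright face is at x = +6.5 mm, its top 8 mm below the rim. The gap narrows downwards by 0.18 mm per mm; along y it is 90 mm wide.
- core (a joint): How far the gel cassette with its white core has been pushed back (away from the wedge) against its springy green seal, in metres: 0 free, 0.003 when the seal is fully squashed.
- rack: White plastic drying rack, fixed, base 165 x 100 x 10 mm, origin under its centre, with three upright slots 45 mm apart in a row along its x axis; each slot lies along y, between fins that rise to 35 mm above the bench. The wedge stands in one of the three, foot on the base's top (10 mm up), with its axes parallel to the rack's; two empty gel cassettes stand in the others, tops 85 mm above the bench.
- cassette_a_mid (a point): Centre of an empty gel cassette of clear plates, 8.5 x 90 x 75 mm, standing in the rack. A bystander.
- cassette_b_mid (a point): Centre of the other empty gel cassette, the same size, standing in the rack. A bystander.
- comb: Teal gel comb, 26 x 88 x 4 mm, lying in the drip tray in front of the tank; origin under its middle. A bystander.
- bottle: Amber reagent bottle, 70 mm across, 150 mm tall, origin under its centre. A bystander.
- tip_box: Blue pipette-tip box with pale yellow tips, 120 x 82 x 54 mm, origin under its centre. A bystander.
- tube_rack: Orange tube rack, 100 x 70 x 50 mm, origin under its centre. A bystander.
- beaker: Glass beaker, 72 mm across, 90 mm tall, origin under its centre. A bystander.
- tank: Yellow see-through gel tank, 130 x 150 mm, fixed in a white drip tray of 280 x 210 mm; origin under the tray's centre, axes as gap. Set in by hand the wedge stops with its head's underside about 28 mm above the rim; tight, 7 to 13 mm above. Driving it takes about 2 N at first and 8 to 14 N at the end; its slope is shallow, so it stays where driven.
There are look-alikes about, which are no part of the job. What is shaped like the part that bears wedge_tab but brown or turquoise is not meant.

How it is judged (in metres and radians):
On the way, in this order (a step that is already met when the one before it is completed fails the run):
1. the wedge's foot is in the gap, more than 10 mm below the rim, the gel not yet clamped (z of wedge_foot in the frame of gap below -0.01 m and horizontal distance between wedge_foot and gap below 0.014 m and value of joint core below 0.0018 m), for 0.1 s.
2. the wedge has been driven until the seal is squashed by more than 2 mm of its 3 mm (value of joint core above 0.002 m), for 0.2 s.
At the end, for the whole second after the job is handed in: The wedge stands in the gap on its own, upright and square within 7 degrees, sloping face towards the tank's front wall, foot more than 50 mm below the rim and within 14 mm of the gap's middle, and by itself keeps the cassette pushed more than 2 mm back on its 3 mm seal (value of joint core above 0.002 m and z of wedge_foot in the frame of gap below -0.05 m and horizontal distance between wedge_foot and gap below 0.014 m and x of wedge_taper in the frame of gap below -0.002 m and angle between wedge_tab's own z axis and vertical below 0.12 rad and angle between the x axis of wedge_tab and the x axis of gap, either way round below 0.12 rad and horizontal distance between wedge_tab and gap below 0.02 m); the robot touches nothing.
It fails at once if one of the bystanders is moved by more than 30 mm (distance of any of cassette_a_mid, cassette_b_mid, comb, bottle, tip_box, tube_rack, beaker from where it was at the start of the episode above 0.03 m).
It also fails if it takes over 48 s, if anything falls off the work surface, if the arm or the gripper's body presses on something with over 40 N, if the wrist force passes 120 N, or if a joint passes its speed limit or range.

## Working session

There is one attempt and no reset: what is moved stays moved. The work goes in short steps, Python scripts to look and compute and a tool call to move; the robot and the scene stay as the last step left them, time stands still between calls to the robot, and variables do not carry over. Pictures are saved under pics/ and viewed, and the job is handed in when it is done.

Besides the shell and the picture viewer there is one more tool, called after "Call:" as a command line: name --pt "numbers of a row" for each row, then --argument value for the rest. move_arm: Moves the arm, as the interface text tells. Its arguments: {"type":"object","properties":{"deltas":{"type":"array","items":{"type":"array","items":{"type":"number"}}}},"required":["deltas"]}

```bash
mkdir -p pics; ls; python3 - <<'E'
from workcell import *
import cv2
o=get_obs()
print({k:o[k] for k in o})
for c in("side","top"):
    im=get_image(c); cv2.imwrite(f"pics/{c}0.png",im)
    k=calibration(c); print(c,k)
for c in("side","top"):
  for n in("wedge_tab","wedge_foot","gap","rack","tank"):
    print(c,n,[(round(d['conf'],2),[round(float(v)) for v in d['location']]) for d in place_of(c,n)])
print(get_obs()['t'])
E
```

```text
pics
{'t': 0.0, 'qpos': array([ 1.14901928e+00,  4.23823243e-01,  1.63067809e+00,  2.56321578e-05,
        1.08858887e+00, -1.90057270e-02]), 'qvel': array([ 0.00043617, -0.00059692, -0.00123661,  0.00014783,  0.00020306,
       -0.00080035]), 'joint_torque': array([-4.74551216e-04, -5.44619787e+01, -2.73672509e+01,  6.43221941e-02,
        2.28555588e-02, -7.39063262e-05]), 'ee_pos': array([244.73883708, 574.517466  , 235.91734321]), 'orientation': array([-6.28352154e-01, -3.07775514e+00,  2.28740486e-03]), 'ft_force': array([ 1.41922025, -0.53101815, -0.954409  ]), 'moment': array([-0.0103665 , -0.04485299, -0.04784496]), 'width': 87.74910579276619}
side {'intrinsics': array([[504.64504176,   0.        , 272.6421137 ],
       [  0.        , 504.64504176, 210.38931146],
       [  0.        ,   0.        ,   1.        ]]), 'world_to_cam': array([[-9.54608958e-01, -2.97786739e-01, -6.69301070e-03,
         4.68359735e+02],
       [-1.52967761e-01,  5.09398801e-01, -8.46825676e-01,
         1.67644103e+02],
       [ 2.55582868e-01, -8.07363561e-01, -5.31828429e-01,
         1.59688955e
[... 526 characters left out ...]
01259e+03],
       [ 0.00000000e+00,  0.00000000e+00,  0.00000000e+00,
         1.00000000e+00]])}
side wedge_tab [(0.8, [404, 362, 11]), (0.76, [480, 93, 9]), (0.7, [512, 297, 111])]
side wedge_foot [(0.91, [454, 190, 2]), (0.82, [306, 333, 3])]
side gap [(0.74, [553, -173, 130])]
side rack [(0.86, [571, 297, 0]), (0.72, [647, -469, 5])]
side tank [(0.96, [589, -177, 0]), (0.45, [566, 296, 49])]
top wedge_tab [(0.91, [483, 93, 8]), (0.85, [408, 366, 9]), (0.44, [515, 298, 119])]
top wedge_foot [(0.97, [450, 192, 1]), (0.69, [303, 331, 0]), (0.55, [526, 302, 9])]
top gap [(0.79, [558, -174, 138])]
top rack [(0.66, [562, 296, -3]), (0.34, [429, -498, 0])]
top tank [(0.83, [590, -180, 1])]
0.6
```

View pics/side0.png

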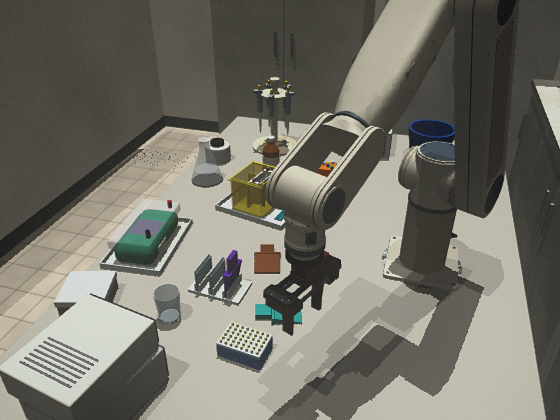

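View pics/top0.png

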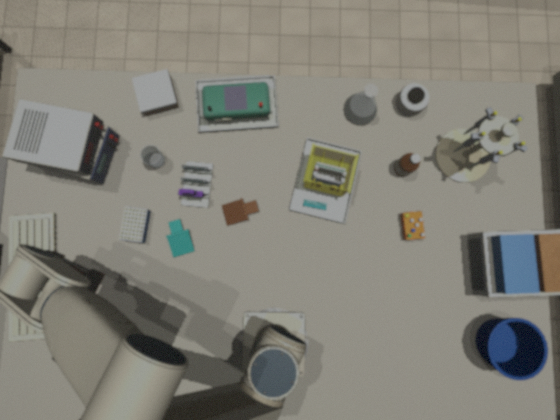

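The images show three wedge-shaped candidates:
- Purple, upright in the rack: side (232,268), top (191,193).
- Brown, lying on the bench: side (267,258), top (238,210).
- Turquoise, lying on the bench: side (278,313), top (180,240).

The description picks the purple one. I'll check it in close crops.

```bash
python3 - <<'E'
import cv2,numpy as np
s=cv2.imread("pics/side0.png");t=cv2.imread("pics/top0.png")
a=cv2.resize(s[235:310,180:260],None,fx=5,fy=5,interpolation=cv2.INTER_CUBIC)
b=cv2.resize(t[150:220,165:230],None,fx=6,fy=6,interpolation=cv2.INTER_CUBIC)
h=max(a.shape[0],b.shape[0])
a=cv2.copyMakeBorder(a,0,h-a.shape[0],0,0,0);b=cv2.copyMakeBorder(b,0,h-b.shape[0],0,0,0)
cv2.imwrite("pics/crop1.png",np.hstack([a,b]))
a=cv2.resize(s[150:230,210:300],None,fx=4,fy=4,interpolation=cv2.INTER_CUBIC)
b=cv2.resize(t[135:225,285:365],None,fx=5,fy=5,interpolation=cv2.INTER_CUBIC)
h=max(a.shape[0],b.shape[0])
a=cv2.copyMakeBorder(a,0,h-a.shape[0],0,0,0);b=cv2.copyMakeBorder(b,0,h-b.shape[0],0,0,0)
cv2.imwrite("pics/crop2.png",np.hstack([a,b]))
E
```

```text
(no output)
```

View pics/crop1.png

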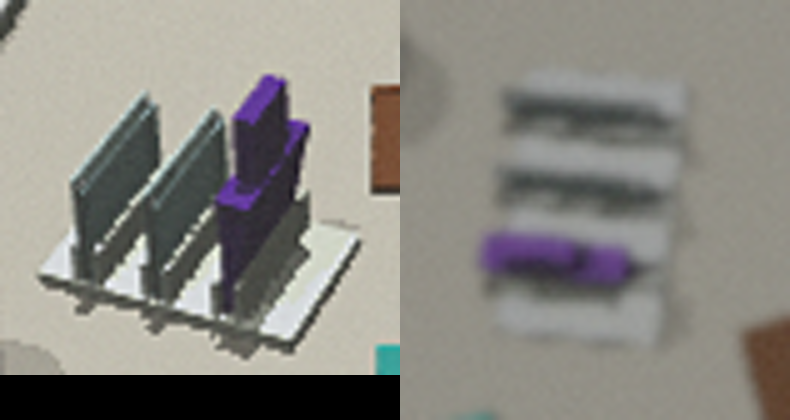

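View pics/crop2.png

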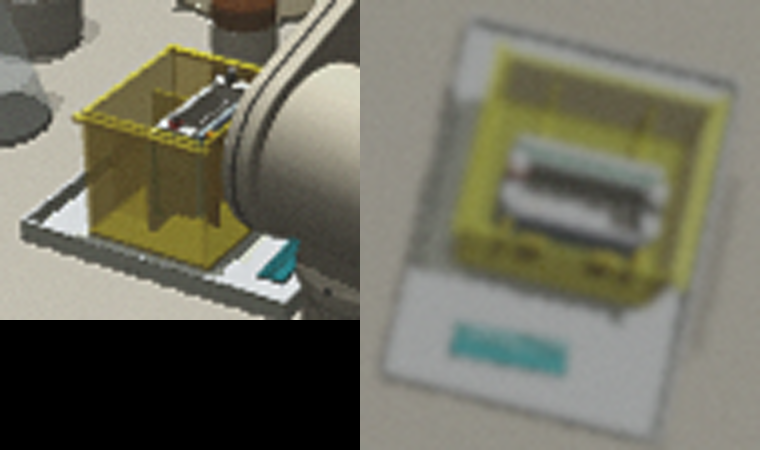

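```bash
cat > h.py <<'E'
import cv2,numpy as np
from workcell import *
CAL={c:calibration(c) for c in("side","top")}
def proj(c,P):
    P=np.atleast_2d(P).astype(float);k=CAL[c]
    q=P@k['world_to_cam'][:3,:3].T+k['world_to_cam'][:3,3]
    q=q@k['intrinsics'].T
    return q[:,:2]/q[:,2:]
def back(c,uv,z):
    k=CAL[c];R=k['world_to_cam'][:3,:3];t=k['world_to_cam'][:3,3]
    uv=np.atleast_2d(uv).astype(float)
    d=np.c_[uv,np.ones(len(uv))]@np.linalg.inv(k['intrinsics']).T@R
    o=-R.T@t
    s=(z-o[2])/d[:,2]
    return o+d*s[:,None]
def Rz(a): return np.array([[np.cos(a),-np.sin(a),0],[np.sin(a),np.cos(a),0],[0,0,1]])
def box(x0,x1,y0,y1,z0,z1): return np.array([[x,y,z] for x in(x0,x1) for y in(y0,y1) for z in(z0,z1)],float)
def wedge_parts():
    bl=np.array([[x,y,z] for y in(-40,40) for x,z in((9,-30.5),(-9.5,-30.5),(9,-105.5),(4,-105.5))],float)
    return [box(-7,7,-22,22,-22.5,22.5),box(-11,11,-42,42,-30.5,-22.5),bl]
S=6
def sil(c,pos,yaw,parts,roi):
    x0,y0,x1,y1=roi
    m=np.zeros(((y1-y0)*S,(x1-x0)*S),np.uint8)
    for p in parts:
        uv=proj(c,p@Rz(yaw).T+pos)
        h=cv2.convexHull((((uv+.5)-[x0,y0])*S).astype(np.float32))
        cv2.fillConvexPoly(m,np.round(h).astype(np.int32),1)
    return cv2.resize(m.astype(np.float32),(x1-x0,y1-y0),interpolation=cv2.INTER_AREA)
E
python3 - <<'E'
from h import *
from scipy.optimize import minimize
roi={"side":(215,240,250,310),"top":(175,175,210,210)}
obs={}
for c in roi:
    im=cv2.imread(f"pics/{c}0.png");x0,y0,x1,y1=roi[c]
    f=im[y0:y1,x0:x1].astype(int)
    m=np.clip(((f[...,0]+f[...,2])/2-f[...,1])/1.0,0,None)
    m=((m>8)).astype(np.float32)
    obs[c]=m; print(c,m.sum())
    np.set_printoptions(linewidth=200)
# only use upper parts for side: exclude rows hidden by fins
for flip in(0,np.pi):
  for cams in(("side",),("top",),("side","top")):
    def cost(p):
        e=0
        for c in cams:
            s=sil(c,np.array([p[0],p[1],115.5]),p[2]+flip,wedge_parts(),roi[c])
            w=np.ones_like(s)
            if c=="side": w[45:]=0
            e+=(w*(s-obs[c])**2).sum()
        return e
    best=None
    for y0 in(-.15,0,.15):
        r=minimize(cost,[513,298,y0],method='Nelder-Mead',options=dict(initial_simplex=[[513,298,y0],[519,298,y0],[513,304,y0],[513,298,y0+.08]],xatol=.05,fatol=.01))
        if best is None or r.fun<best.fun:best=r
    print(flip,cams,best.x,best.fun)
# shape prints
for c in obs:
    print(c); print('\n'.join(''.join('#' if v else '.' for v in r) for r in obs[c]))
E
```

```text
side 252.0
top 184.0
0 ('side',) [5.23699440e+02 3.06312883e+02 2.47001000e-01] 179.71218872070312
0 ('top',) [ 5.17837999e+02  3.03953633e+02 -6.43716782e-02] 18.18827247619629
0 ('side', 'top') [5.18242380e+02 3.03281795e+02 1.60516676e-02] 252.8333282470703
3.141592653589793 ('side',) [5.09316994e+02 3.53043387e+02 3.75659633e-01] 174.31480407714844
3.141592653589793 ('top',) [ 5.19364277e+02  3.03374575e+02 -7.56205145e-02] 47.49305725097656
3.141592653589793 ('side', 'top') [5.20570989e+02 3.04338914e+02 6.17969349e-02] 317.7685241699219
side
...................................
...................................
...................................
...................................
...................................
...................................
...................................
...................................
...................................
...................................
.................#####.............
.................#####.............
................######.............
...............######..............
..............#######..............
......
[... 2537 characters left out ...]
########........
...#########################.......
...#########################.......
...##########################......
...##########################......
.....###.#.....##############......
..................##########.......
....................##.###.........
...................................
...................................
...................................
...................................
...................................
...................................
...................................
...................................
...................................
...................................
...................................
...................................
```

```bash
python3 - <<'E'
from h import *
from scipy.optimize import minimize
roi={"side":(212,240,250,310),"top":(175,175,210,210)}
obs={}
for c in roi:
    im=cv2.imread(f"pics/{c}0.png");x0,y0,x1,y1=roi[c]
    im=cv2.bilateralFilter(im,5,25,2) if c=="side" else im
    f=im[y0:y1,x0:x1].astype(float)
    d=(f[...,0]+f[...,2])/2-f[...,1]
    m=(d/f.max(2)>.10)
    if c=="side":
        m=cv2.morphologyEx(m.astype(np.uint8),cv2.MORPH_CLOSE,np.ones((3,3)))
    obs[c]=m.astype(np.float32)
print('\n'.join(''.join('#' if v else '.' for v in r) for r in obs["side"]))
for flip in(0,np.pi):
  for cams in(("side",),("top",),("side","top")):
    def cost(p):
        e=0
        for c in cams:
            s=sil(c,np.array([p[0],p[1],115.5]),p[2]+flip,wedge_parts(),roi[c])
            w=np.ones_like(s)
            if c=="side": w[40:]=0
            e+=(w*(s-obs[c])**2).sum()
        return e
    best=None
    for y0 in(-.15,0,.15):
        r=minimize(cost,[513,298,y0],method='Nelder-Mead',options=dict(initial_simplex=[[513,298,y0],[519,298,y0],[513,304,y0],[513,298,y0+.08]],xatol=.05,fatol=.01))
        if best is None or r.fun<best.fun:best=r
    print(flip,cams,best.x,best.fun)
    if len(cams)==2 and flip==0:
        for c in obs:
            s=sil(c,np.array([best.x[0],best.x[1],115.5]),best.x[2],wedge_parts(),roi[c])>.5
            print('\n'.join(''.join('.ox#'[int(o)*2+int(v)] for o,v in zip(a,b)) for a,b in zip(obs[c],s)))
E
```

```text
......................................
......................................
......................................
......................................
......................................
......................................
......................................
......................................
......................................
......................................
....................####..............
....................#####.............
...................######.............
..................#######.............
.................########.............
.................########.............
................#########.............
...............##########.............
..............###########.............
...............###############........
...............###############........
...............###############........
...............##############.........
...............##############.........
...............##############.........
...............##############.........
...............#############..........
...............#############..........
........
[... 5457 characters left out ...]
............
...................................
...................................
...................................
...................................
...................................
...................................
...................................
...................................
...................................
...................................
...................................
3.141592653589793 ('side',) [5.19506073e+02 2.98253526e+02 2.78877074e-02] 41.592594146728516
3.141592653589793 ('top',) [ 5.17542361e+02  3.02298360e+02 -1.20469751e-01] 57.72145080566406
3.141592653589793 ('side', 'top') [ 5.18721390e+02  2.99897725e+02 -3.64491844e-03] 121.91667175292969
```

```bash
python3 - <<'E'
from h import *
for n in("rack","tank"):
  for c in("top","side"):
    for d in regions_of(c,n)[:1]:
        m=d['region'].astype(np.uint8); ys,xs=np.nonzero(m)
        print(n,c,round(d['conf'],2),m.sum(),xs.min(),xs.max(),ys.min(),ys.max())
        if c=="top":
            P=back("top",np.c_[xs,ys],5)[:,:2].astype(np.float32)
            print(cv2.minAreaRect(P))
        np.save(f"pics/{n}_{c}.npy",m)
# tray & rack by brightness edges in top
im=cv2.imread("pics/top0.png")
for nm,(x0,y0,x1,y1) in dict(tank=(280,130,370,230),rack=(172,152,222,215)).items():
    cv2.imwrite(f"pics/t_{nm}.png",cv2.resize(im[y0:y1,x0:x1],None,fx=6,fy=6,interpolation=cv2.INTER_CUBIC))
print(get_obs()['t'])
E
```

```text
rack top 0.71 892 182 213 162 208
((561.82373046875, 296.62359619140625), (106.43687438964844, 173.61215209960938), 85.73575592041016)
rack side 0.87 1009 187 251 273 304
tank top 0.91 4163 290 361 138 224
((587.633056640625, -181.97787475585938), (215.02975463867188, 288.2152099609375), 77.46501922607422)
tank side 0.75 2495 215 284 161 228
0.8
```

View pics/t_tank.png

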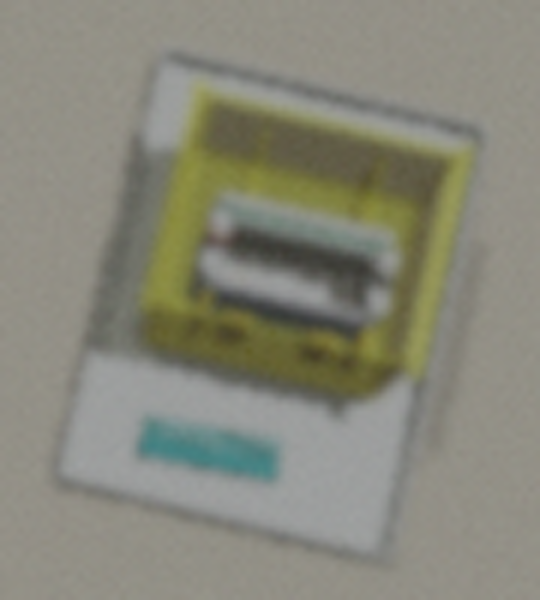

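View pics/t_rack.png

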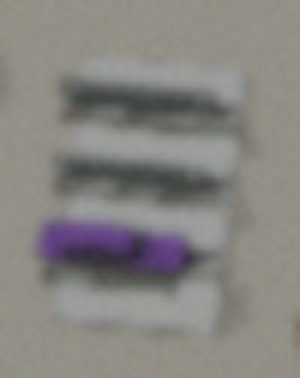

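Close crop confirms that the purple wedge stands in the nearest slot with its sloping side towards the robot, and both cameras fit that way round better. The rack's yaw is about -0.074 rad. Next I move above it.

```bash
cat >> h.py <<'E'
from scipy.spatial.transform import Rotation as Ro
def goto(pos,yaw=None):
    """tool-frame shift (m) and roll to put TCP at pos(mm) with tool y axis at world yaw (mod pi)"""
    o=get_obs();R=Ro.from_rotvec(o['orientation']).as_matrix()
    d=R.T@(np.array(pos)-o['ee_pos'])/1000
    y=np.arctan2(R[1,1],R[0,1]); r=0
    if yaw is not None:
        r=-((yaw-y+np.pi/2)%np.pi-np.pi/2)
    print("t",round(o['t'],2),"pos",o['ee_pos'].round(1),"yawy",round(y,4),"tilt",R[:,2].round(4),"F",o['ft_force'].round(1),"w",round(o['width'],1))
    print("delta",d.round(4),"roll",round(r,4))
E
python3 -c "
from h import *
goto([517.5,300,190],-0.074)"
```

```text
t 0.8 pos [245.  575.  236.7] yawy 1.168 tilt [ 0.  0. -1.] F [-0.2 -0.5  0.1] w 88.0
delta [-0.3585 -0.1461  0.0467] roll 1.242
```

Call:
move_arm --pt "0 -0.036 -0.0146 0.0047 0.124" --pt "0 -0.0717 -0.0292 0.0093 0.248" --pt "0 -0.1076 -0.0438 0.014 0.373" --pt "0 -0.1434 -0.0584 0.0187 0.497" --pt "0 -0.1792 -0.073 0.0233 0.621"

```text
t: 1.22
ee_pos: [382.1, 436.3, 213.3]
orientation: [1.546, 2.735, 0.001]
ft_force: [1.1, 0.3, -0.8]
width: 87.6
```

```bash
python3 -c "
from h import *
goto([517.5,300,190],-0.074)"
```

```text
t 1.22 pos [382.1 436.3 213.3] yawy 0.5414 tilt [ 3.e-04  3.e-04 -1.e+00] F [ 1.1  0.3 -0.8] w 87.6
delta [-0.1866  0.0457  0.0233] roll 0.6154
```

Call:
move_arm --pt "0 -0.0373 0.0092 0.0047 0.123" --pt "0 -0.0747 0.0183 0.0093 0.246" --pt "0 -0.112 0.0275 0.014 0.369" --pt "0 -0.1493 0.0366 0.0186 0.492" --pt "0 -0.1866 0.0457 0.0233 0.615"

```text
t: 1.63
ee_pos: [518.5, 300.5, 190.0]
orientation: [2.302, 2.138, 0.001]
ft_force: [0.1, -0.9, -0.2]
width: 87.8
```

```bash
python3 - <<'E'
from h import *
for c in("side","top"):
    cv2.imwrite(f"pics/{c}1.png",get_image(c))
goto([517.5,300,110.5],-0.074)
s=cv2.imread("pics/side1.png");t=cv2.imread("pics/top1.png")
a=cv2.resize(s[170:310,180:280],None,fx=4,fy=4,interpolation=cv2.INTER_CUBIC)
b=cv2.resize(s[140:240,205:305],None,fx=4,fy=4,interpolation=cv2.INTER_CUBIC)
h=max(a.shape[0],b.shape[0])
b=cv2.copyMakeBorder(b,0,h-b.shape[0],0,0,0)
cv2.imwrite("pics/crop3.png",np.hstack([a,b]))
cv2.imwrite("pics/crop4.png",cv2.resize(t[150:230,165:245],None,fx=6,fy=6,interpolation=cv2.INTER_CUBIC))
E
```

```text
t 1.73 pos [520.4 298.3 189.5] yawy -0.0764 tilt [ 7.e-04 -8.e-04 -1.e+00] F [ 0.5  0.8 -0.5] w 88.2
delta [ 0.0015 -0.0031  0.079 ] roll -0.0024
```

View pics/crop3.png

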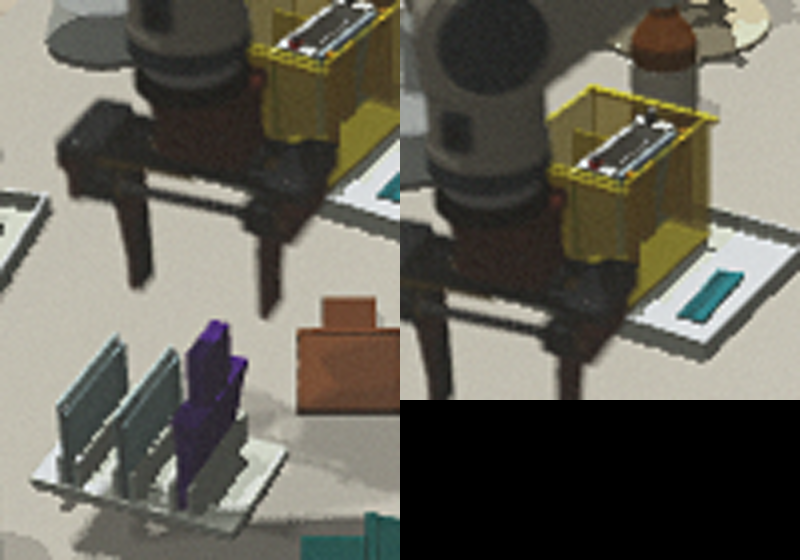

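View pics/side1.png

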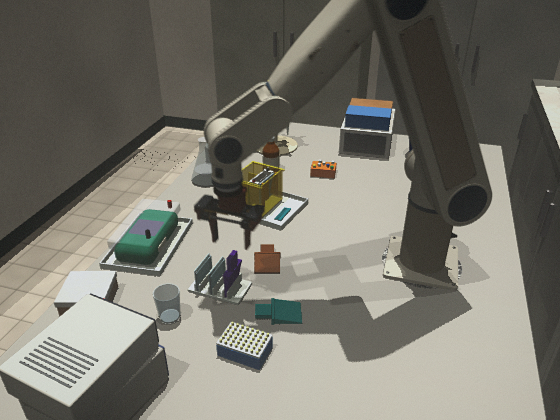

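View pics/crop4.png

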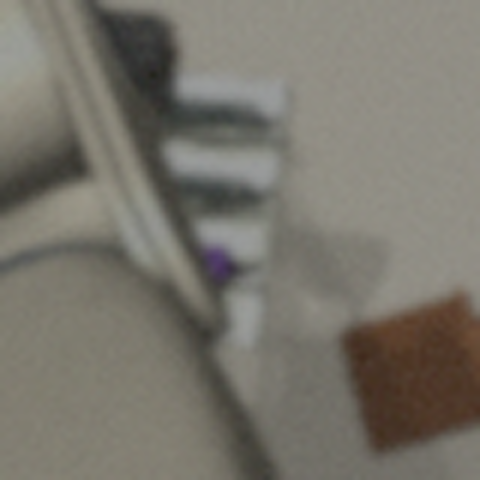

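Call:
move_arm --pt "0 0.0015 -0.0031 0.025 0" --pt "0 0.0015 -0.0031 0.05 0" --pt "0 0.0015 -0.0031 0.068 0" --pt "0 0.0015 -0.0031 0.0775 0" --pt "0 0.0015 -0.0031 0.0775 0"

```text
t: 2.15
ee_pos: [512.6, 303.5, 110.6]
orientation: [-2.293, -2.146, 0.006]
ft_force: [-0.3, 0.1, 0.3]
width: 87.7
```

```bash
python3 - <<'E'
from h import *
cv2.imwrite("pics/side2.png",get_image("side"))
goto([517.5,300,112],-0.074)
s=cv2.imread("pics/side2.png")
a=cv2.resize(s[200:310,180:290],None,fx=5,fy=5,interpolation=cv2.INTER_CUBIC)
cv2.imwrite("pics/crop5.png",a)
E
```

```text
t 2.2 pos [513.5 304.  112. ] yawy -0.0667 tilt [-1.6e-03 -8.0e-04 -1.0e+00] F [0.5 0.2 0.5] w 88.0
delta [-0.0037  0.0042 -0.    ] roll 0.0073
```

View pics/crop5.png

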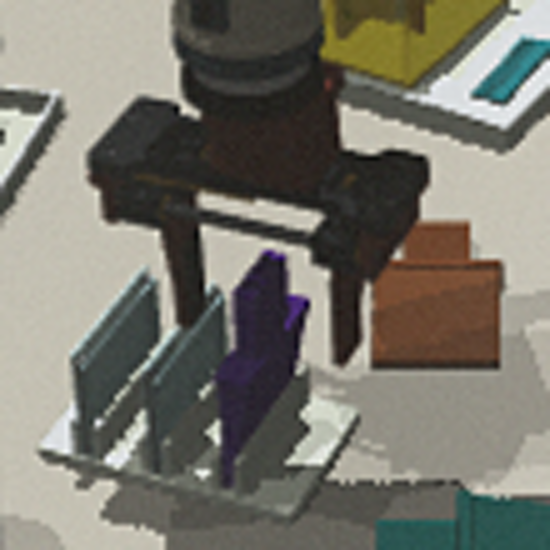

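Call:
move_arm --pt "0 -0.0037 0.0042 0 0.007" --pt "0 -0.0037 0.0042 0 0.007" --pt "0 -0.0037 0.0042 0 0.007"

```text
t: 2.45
ee_pos: [519.2, 300.0, 113.9]
orientation: [2.303, 2.136, 0.004]
ft_force: [0.5, 0.3, -0.3]
width: 88.1
```

```bash
python3 - <<'E'
from h import *
c="side"
im=get_image(c);cv2.imwrite("pics/side3.png",im)
goto([517.5,300,112],-0.074)
roi={"side":(212,240,250,310)}
from scipy.optimize import minimize
o=get_obs();R=Ro.from_rotvec(o['orientation']).as_matrix()
tips=[o['ee_pos']+R@np.array([0,s*44,14]) for s in(1,-1)]
print(proj(c,np.array(tips)))
v=cv2.resize(im[200:310,180:290],None,fx=5,fy=5,interpolation=cv2.INTER_CUBIC)
for sx in (-10,10):
  for s in(1,-1):
    p=(proj(c,o['ee_pos']+R@np.array([sx,s*44,14]))[0]+.5-[180,200])*5
    cv2.circle(v,tuple(int(q) for q in p),4,(0,0,255),-1)
W=np.array([517.5,300,115.5])
for p in wedge_parts():
    h=cv2.convexHull(((proj(c,p@Rz(-.074).T+W)+.5-[180,200])*5).astype(np.float32)).astype(np.int32)
    cv2.polylines(v,[h],True,(0,255,0),1)
cv2.imwrite("pics/crop6.png",v)
E
```

```text
t 2.5 pos [519.  300.  113.7] yawy -0.0752 tilt [ 0.0017  0.001  -1.    ] F [0.3 0.1 0.9] w 87.8
delta [-0.0001 -0.0015  0.0017] roll -0.0012
[[217.591916   262.02084856]
 [245.57972581 269.03594355]]
```

View pics/crop6.png

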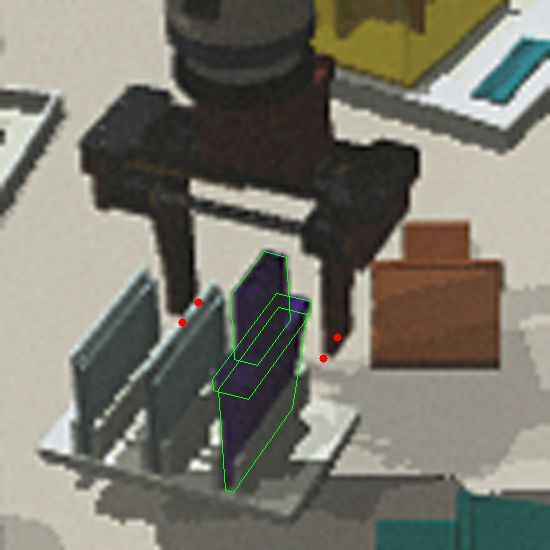

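Call:
move_arm --pt "255 0 -0.0005 0.001 0" --pt "255 0 -0.0005 0.001 0" --pt "255 0 -0.0005 0.001 0" --pt "255 0 -0.0005 0.001 0" --pt "255 0 -0.0005 0.001 0"

```text
t: 2.92
ee_pos: [517.7, 299.8, 111.6]
orientation: [2.303, 2.137, 0.0]
ft_force: [0.3, 0.0, -0.2]
width: 57.6
```

Call:
move_arm --pt "255 0 0 0 0" --pt "255 0 0 0 0" --pt "255 0 0 0 0" --pt "255 0 0 0 0"

```text
t: 3.25
ee_pos: [517.7, 299.7, 111.5]
orientation: [-2.303, -2.137, 0.0]
ft_force: [0.3, 0.2, -0.1]
width: 31.6
```

```bash
python3 - <<'E'
from h import *
goto([517.5,300,112],-0.074)
print(get_obs()['moment'])
im=get_image("side");cv2.imwrite("pics/crop7.png",cv2.resize(im[200:310,180:290],None,fx=5,fy=5,interpolation=cv2.INTER_CUBIC))
E
```

```text
t 3.25 pos [517.7 299.7 111.5] yawy -0.075 tilt [-1.e-04 -1.e-04 -1.e+00] F [ 0.3  0.2 -0.1] w 31.6
delta [ 0.0002 -0.0003 -0.0005] roll -0.001
[-0.11933094  0.03411553  0.01854033]
```

View pics/crop7.png

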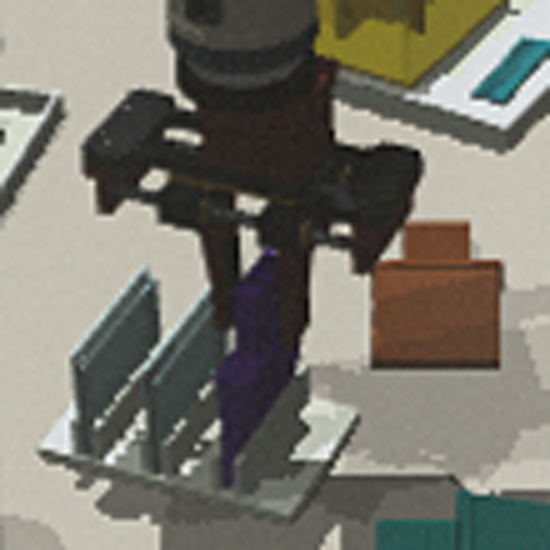

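Call:
move_arm --pt "255 0 0 0 0" --pt "255 0 0 0 0" --pt "255 0 0 0 0" --pt "255 0 0 0 0" --pt "255 0 0 0 0"

```text
t: 3.72
ee_pos: [518.1, 299.8, 111.6]
orientation: [2.303, 2.137, 0.001]
ft_force: [1.7, -0.3, -1.1]
width: 14.0
```

```bash
python3 - <<'E'
from h import *
goto([517.5,300,112],-0.074)
print(get_obs()['moment'])
im=get_image("side");cv2.imwrite("pics/crop8.png",cv2.resize(im[200:310,180:290],None,fx=5,fy=5,interpolation=cv2.INTER_CUBIC))
E
```

```text
t 3.72 pos [518.1 299.8 111.6] yawy -0.0749 tilt [ 7.e-04  2.e-04 -1.e+00] F [ 1.7 -0.3 -1.1] w 14.0
delta [ 0.0001 -0.0006 -0.0004] roll -0.0009
[-0.09623975 -0.35111994  0.08664947]
```

View pics/crop8.png

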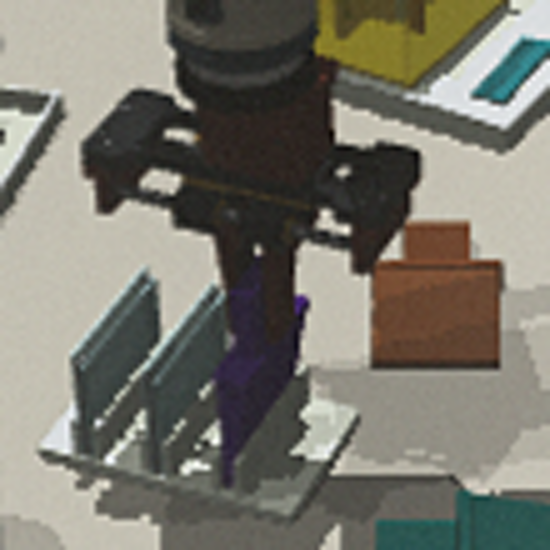

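Call:
move_arm --pt "255 0 0 -0.01 0" --pt "255 0 0 -0.035 0" --pt "255 0 0 -0.07 0" --pt "255 0 0 -0.105 0" --pt "255 0 0 -0.14 0"

```text
t: 4.18
ee_pos: [516.7, 299.4, 253.3]
orientation: [-2.303, -2.136, 0.003]
ft_force: [1.4, 0.2, -1.8]
width: 14.2
```

Call:
move_arm --pt "255 0 0 -0.025 0" --pt "255 0 0 -0.03 0" --pt "255 0 0 -0.03 0" --pt "255 0 0 -0.03 0"

```text
t: 4.52
ee_pos: [516.8, 299.3, 280.6]
orientation: [-2.303, -2.136, 0.003]
ft_force: [-0.5, 0.3, -3.0]
width: 13.8
```

```bash
python3 - <<'E'
from h import *
goto([517.5,300,282],-0.074)
for c in("side","top"):
    im=get_image(c);cv2.imwrite(f"pics/{c}4.png",im)
E
```

```text
t 4.52 pos [516.8 299.3 280.6] yawy -0.075 tilt [-1.7e-03 -8.0e-04 -1.0e+00] F [-0.5  0.3 -3. ] w 13.8
delta [ 0.0007  0.0006 -0.0014] roll -0.001
```

View pics/side4.png

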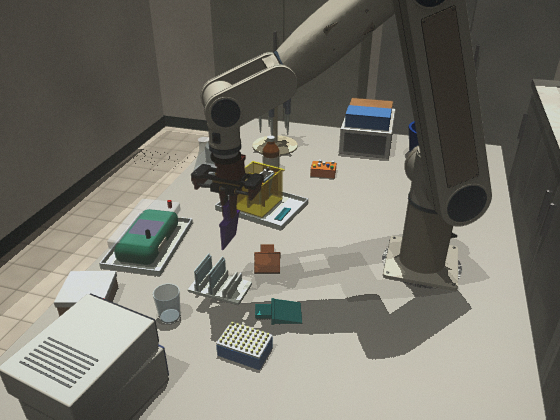

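View pics/top4.png

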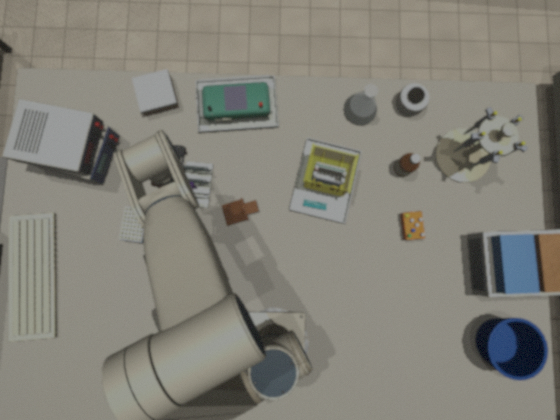

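```bash
python3 - <<'E'
from h import *
def px(l): return np.array(l,float)/6-0.42+[280,130]
tr=px([(165,52),(480,130),(385,555),(60,485)])
P=back("top",tr,12)[:,:2];print("tray",P.round(1),P.mean(0))
for a,b in((0,1),(3,2),(0,3),(1,2)):
    d=P[b]-P[a];print(np.hypot(*d).round(1),np.degrees(np.arctan2(d[1],d[0])).round(2))
rim=px([(195,90),(472,150),(408,375),(148,315)])
Q=back("top",rim,134)[:,:2];print("rim",Q.round(1),Q.mean(0))
for a,b in((0,1),(3,2),(0,3),(1,2)):
    d=Q[b]-Q[a];print(np.hypot(*d).round(1),np.degrees(np.arctan2(d[1],d[0])).round(2))
for nm in("top4",):
    im=cv2.imread(f"pics/{nm}.png")
    g=im[160:205,300:360]
    cv2.imwrite("pics/t4.png",cv2.resize(g,None,fx=12,fy=12,interpolation=cv2.INTER_CUBIC))
im=cv2.imread("pics/side1.png")
cv2.imwrite("pics/s1.png",cv2.resize(im[155:230,225:315],None,fx=8,fy=8,interpolation=cv2.INTER_CUBIC))
E
```

```text
tray [[ 745.7 -108.1]
 [ 701.  -305.6]
 [ 433.4 -246.6]
 [ 471.8  -47.5]] [ 587.96015284 -176.96276309]
202.6 -102.78
202.7 -100.92
280.6 167.53
274.0 167.55
rim [[ 686.8 -116.5]
 [ 655.8 -275.8]
 [ 524.3 -239.1]
 [ 555.1  -91.4]] [ 605.50638175 -180.68345289]
162.3 -101.03
150.9 -101.79
134.0 169.2
136.5 164.39
```

View pics/t4.png

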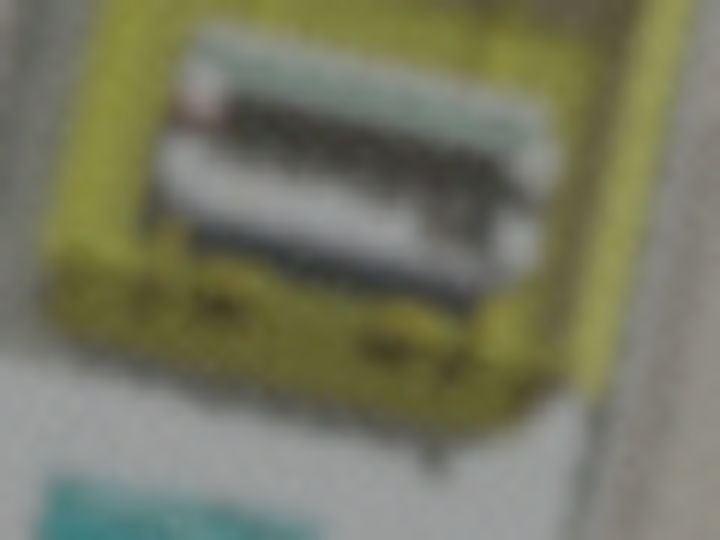

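View pics/s1.png

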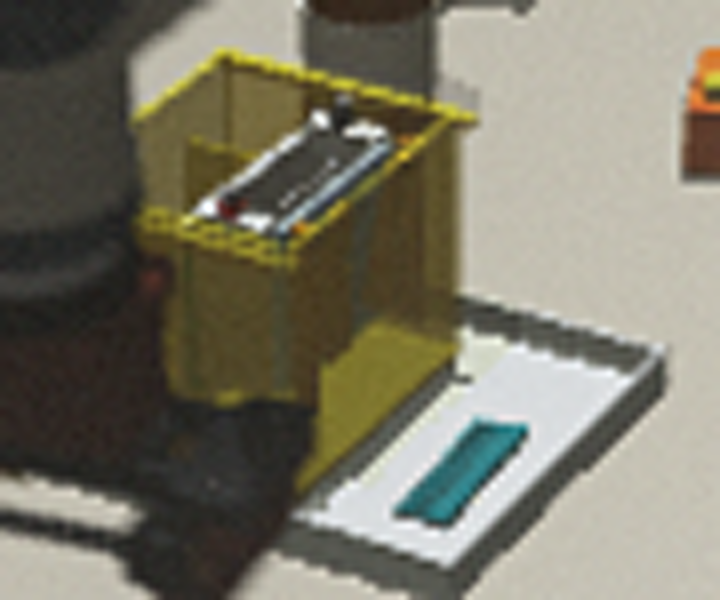

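```bash
cat > ov.py <<'E'
from h import *
import sys
def ov(c,src,roi,S,G,yaw,out):
    im=cv2.imread(src);x0,y0,x1,y1=roi
    v=cv2.resize(im[y0:y1,x0:x1],None,fx=S,fy=S,interpolation=cv2.INTER_CUBIC)
    v0=v.copy()
    def ln(a,b,col):
        p=(proj(c,np.array([a,b],float)@Rz(yaw).T+[G[0],G[1],134])+.5-[x0,y0])*S
        cv2.line(v,tuple(int(q) for q in p[0]),tuple(int(q) for q in p[1]),col,1,cv2.LINE_AA)
    ln((-6.5,-45,-3),(-6.5,45,-3),(0,0,255))
    ln((6.5,-45,-8),(6.5,45,-8),(255,0,0))
    ln((6.5,-45,-8),(6.5,-45,-40),(255,0,0)); ln((6.5,45,-8),(6.5,45,-40),(255,0,0))
    ln((0,-45,0),(0,45,0),(0,255,0)); ln((-6.5,0,-3),(6.5,0,-8),(0,255,0))
    cv2.imwrite(out,np.hstack([v0,v]) if v.shape[1]<420 else np.vstack([v0,v])[:600])
    return
E
python3 - <<'E'
from ov import *
G=(556,-174)
ov("top","pics/top4.png",(303,160,358,200),7,G,-.218,"pics/o_top.png")
ov("side","pics/side1.png",(240,162,290,205),8,G,-.218,"pics/o_side.png")
for n in("gap","tank"):
  for c in("side","top"):
    print(c,n,[(round(d['conf'],2),[round(float(v)) for v in d['location']]) for d in place_of(c,n)])
E
```

```text
side gap [(0.87, [553, -168, 132])]
top gap [(0.88, [560, -171, 136])]
side tank [(0.57, [590, -175, 1])]
top tank [(0.82, [588, -179, -2]), (0.16, [407, 506, -1])]
```

View pics/o_top.png

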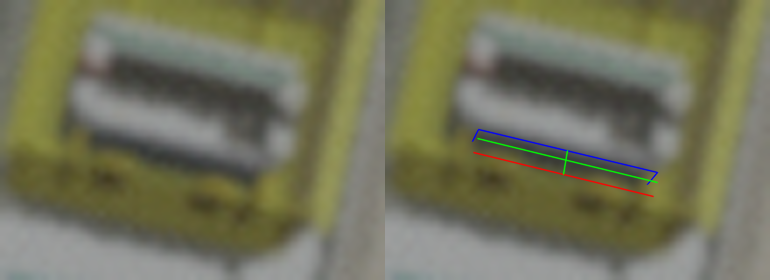

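View pics/o_side.png

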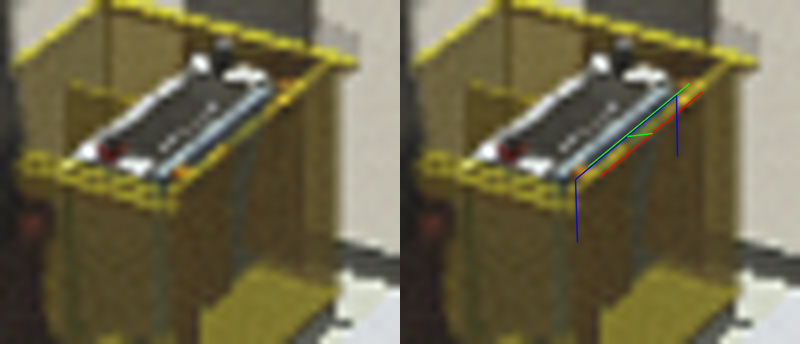

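```bash
python3 -c "
from h import *
goto([552,-172,278],-0.218)
for c in CAL:
  w=CAL[c]['world_to_cam'];print(c,-w[:3,:3].T@w[:3,3])"
```

```text
t 4.82 pos [517.2 299.5 280.1] yawy -0.0751 tilt [-0.0023 -0.0012 -1.    ] F [-0.4  0.9 -1.6] w 14.3
delta [-0.4675  0.0701  0.0026] roll 0.1429
side [  64.60692941 1343.34404962  994.37133095]
top [ 291.98902212    3.75491257 1509.64729859]
```

Call:
move_arm --pt "255 -0.025 0.0037 0 0.0" --pt "255 -0.06 0.009 0 0.0" --pt "255 -0.098 0.0147 0 0.0" --pt "255 -0.136 0.0204 0 0.0" --pt "255 -0.174 0.0261 0 0.0"

```text
t: 5.23
ee_pos: [530.3, 122.8, 280.9]
orientation: [-2.302, -2.137, 0.001]
ft_force: [1.1, 0.8, -0.8]
width: 14.0
```

Call:
move_arm --pt "255 -0.038 0.0057 0 0.03" --pt "255 -0.076 0.0114 0 0.06" --pt "255 -0.114 0.0171 0 0.09" --pt "255 -0.152 0.0228 0 0.12" --pt "255 -0.19 0.0285 0 0.143"

```text
t: 5.65
ee_pos: [544.6, -69.2, 281.1]
orientation: [-2.451, -1.964, 0.001]
ft_force: [-0.3, -0.2, -0.8]
width: 14.0
```

```bash
python3 -c "
from h import *
goto([552,-172,278],-0.218)"
```

```text
t 5.65 pos [544.6 -69.2 281.1] yawy -0.2196 tilt [-7.e-04  2.e-04 -1.e+00] F [-0.3 -0.2 -0.8] w 14.0
delta [-0.0987  0.0297  0.0031] roll -0.0016
```

Call:
move_arm --pt "255 -0.035 0.0105 0.001 0.0" --pt "255 -0.065 0.0195 0.002 0.0" --pt "255 -0.088 0.0265 0.003 0.0" --pt "255 -0.0985 0.0297 0.003 0.0" --pt "255 -0.0985 0.0297 0.003 0.0"

```text
t: 6.07
ee_pos: [552.5, -171.9, 277.9]
orientation: [-2.452, -1.963, 0.001]
ft_force: [0.1, -0.3, -1.4]
width: 13.6
```

Call:
move_arm --pt "255 0 0 0 0" --pt "255 0 0 0 0" --pt "255 0 0 0 0"

```text
t: 6.32
ee_pos: [552.6, -168.5, 278.5]
orientation: [-2.448, -1.968, 0.0]
ft_force: [0.4, -0.4, -1.4]
width: 13.6
```

```bash
python3 - <<'E'
from h import *
goto([552,-172,278],-0.218)
ims=[get_image("side") for _ in range(4)]
im=np.mean(ims,0).astype(np.uint8)
cv2.imwrite("pics/side5.png",im)
cv2.imwrite("pics/top5.png",get_image("top"))
cv2.imwrite("pics/s5.png",cv2.resize(im[110:230,215:315],None,fx=5,fy=5,interpolation=cv2.INTER_CUBIC))
E
```

```text
t 6.32 pos [ 552.6 -168.5  278.5] yawy -0.2164 tilt [-4.e-04  4.e-04 -1.e+00] F [ 0.4 -0.4 -1.4] w 13.6
delta [-0.0035  0.0002  0.0005] roll 0.0016
```

View pics/s5.png

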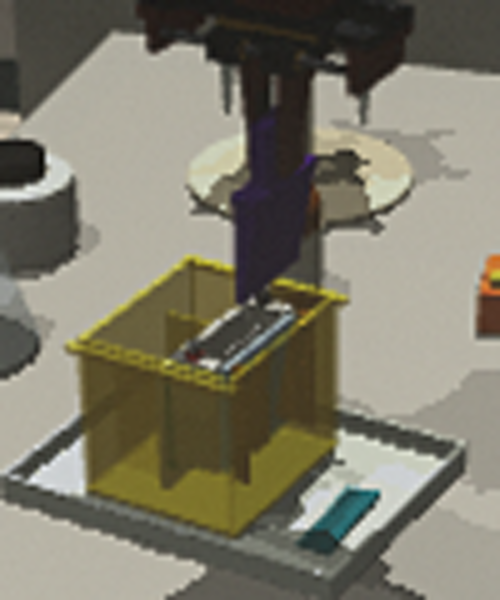

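View pics/top5.png

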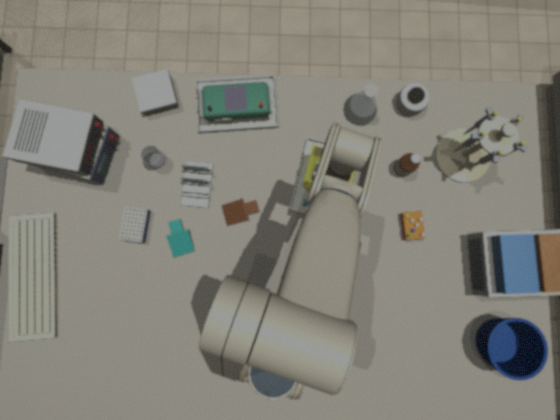

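```bash
python3 - <<'E'
from h import *
from scipy.optimize import minimize
im=cv2.imread("pics/side5.png")
roi=(250,125,290,180);x0,y0,x1,y1=roi
f=cv2.bilateralFilter(im,5,25,2)[y0:y1,x0:x1].astype(float)
d=(f[...,0]+f[...,2])/2-f[...,1]
m=((d/f.max(2))>.10).astype(np.float32)
o=get_obs();R=Ro.from_rotvec(o['orientation']).as_matrix();yaw=np.arctan2(R[1,1],R[0,1])
base=o['ee_pos']+[0,0,3.9]
parts=wedge_parts()
ok=np.ones_like(m);ok[:20]=0   # ignore the gripper area
def cost(p):
    s=sil("side",base+Rz(yaw)@np.array([p[0],p[1],p[2]]),yaw,parts,roi)
    return (ok*(s-m)**2).sum()
for z in(0,):
    g=lambda q:cost([q[0],q[1],z])
    r=minimize(g,[0,0],method='Nelder-Mead',options=dict(initial_simplex=[[0,0],[3,0],[0,3]]))
    print(z,r.x,r.fun)
r3=minimize(cost,[0,0,0],method='Nelder-Mead',options=dict(initial_simplex=[[0,0,0],[3,0,0],[0,3,0],[0,0,3]]));print(r3.x,r3.fun, cost([0,0,0]))
s=sil("side",base+Rz(yaw)@np.array([*r.x,0]),yaw,parts,roi)>.5
print('\n'.join(''.join('.ox#'[int(a)*2+int(b)] for a,b in zip(u,v)) for u,v in zip(m,s)))
S=9;ro=(240,135,295,190)
v=cv2.resize(im[ro[1]:ro[3],ro[0]:ro[2]],None,fx=S,fy=S,interpolation=cv2.INTER_CUBIC)
cv2.imwrite("pics/z5.png",v)
E
```

```text
0 [ 5.7025938  -8.47284794] 6.474536895751953
[ 3.70545053 -4.46417395  2.185003  ] 6.790122985839844 27.725307
........................................
........................................
........................................
........................................
........................................
.....................oo.................
...................oooooo...............
..................o#ooooo...............
................#####oooo...............
...............#####ooooo...............
...............######oooo...............
...............#####ooooo...............
...............#####ooooo...............
...............#####ooooo...............
...............#####ooooo...............
...............#####ooooooo.............
...............#####oooooo##o...........
...............#####ooooo###o...........
...............#####ooooo###............
...............######ooo####............
...............############o............
..............#############.............
.............o#############.............
...........o###############.............
....
[... 566 characters left out ...]
...
............##########..................
............#########...................
............########....................
............#######.....................
............#####.......................
............###o........................
............###.........................
.............x..........................
........................................
........................................
........................................
........................................
........................................
........................................
........................................
........................................
........................................
```

View pics/z5.png

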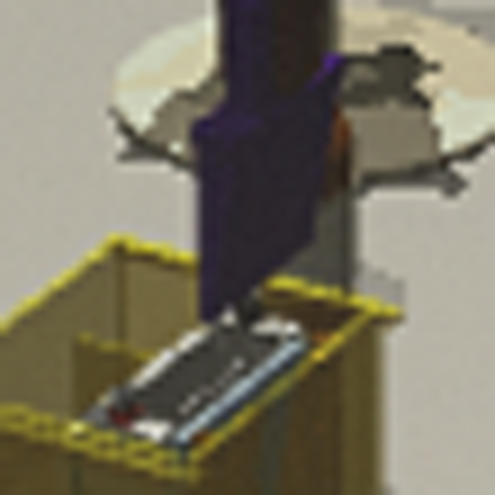

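```bash
python3 - <<'E'
from h import *
im=cv2.imread("pics/side5.png")
S=14;x0,y0,x1,y1=(248,165,288,190)
v=cv2.resize(im[y0:y1,x0:x1],None,fx=S,fy=S,interpolation=cv2.INTER_CUBIC)
v=cv2.convertScaleAbs(v,alpha=1.5)
w=v.copy();yaw=-.218;G=np.array([556,-174,134.])
def P(p): return tuple(int(round(q)) for q in (proj("side",Rz(yaw)@np.array(p,float)+G)[0]+.5-[x0,y0])*S)
cv2.line(w,P((6.5,-45,-8)),P((6.5,45,-8)),(255,0,0),1)
cv2.line(w,P((-6.5,-45,-3)),P((-6.5,45,-3)),(0,0,255),1)
for y in(-45,-24,0,24,45):
    cv2.circle(w,P((6.5,y,-8)),3,(255,0,0),-1);cv2.circle(w,P((-6.5,y,-3)),3,(0,0,255),-1)
cv2.imwrite("pics/z6.png",np.vstack([v,w])[:700])
print(v.shape)
im=np.mean([cv2.imread("pics/top0.png"),cv2.imread("pics/top4.png")],0).astype(np.uint8)
S=14;x0,y0,x1,y1=(308,168,348,198)
v=cv2.resize(im[y0:y1,x0:x1],None,fx=S,fy=S,interpolation=cv2.INTER_CUBIC);v=cv2.convertScaleAbs(v,alpha=1.5)
def P(p): return tuple(int(round(q)) for q in (proj("top",Rz(yaw)@np.array(p,float)+G)[0]+.5-[x0,y0])*S)
cv2.imwrite("pics/z7a.png",v)
w=v
cv2.line(w,P((6.5,-45,-8)),P((6.5,45,-8)),(255,0,0),1)
cv2.line(w,P((-6.5,-45,-3)),P((-6.5,45,-3)),(0,0,255),1)
for y in(-45,-24,0,24,45):
    cv2.circle(w,P((6.5,y,-8)),3,(255,0,0),-1);cv2.circle(w,P((-6.5,y,-3)),3,(0,0,255),-1)
cv2.imwrite("pics/z7.png",w)
E
```

```text
(350, 560, 3)
```

View pics/z6.png

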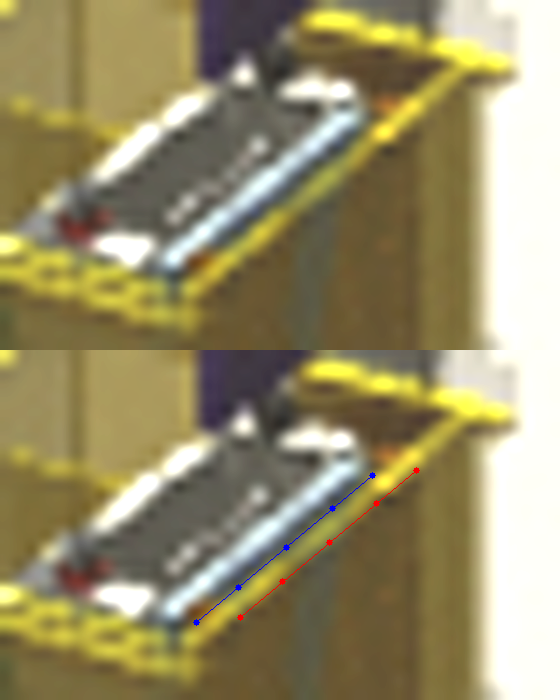

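View pics/z7a.png

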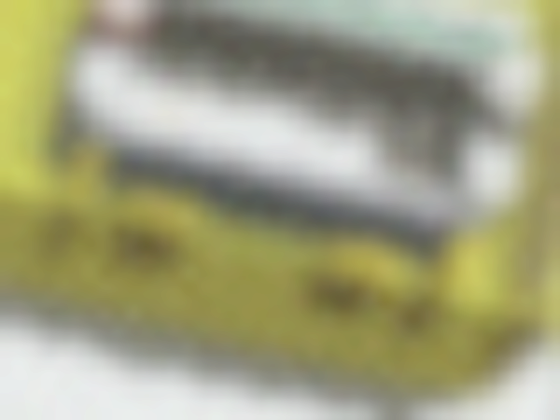

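View pics/z7.png

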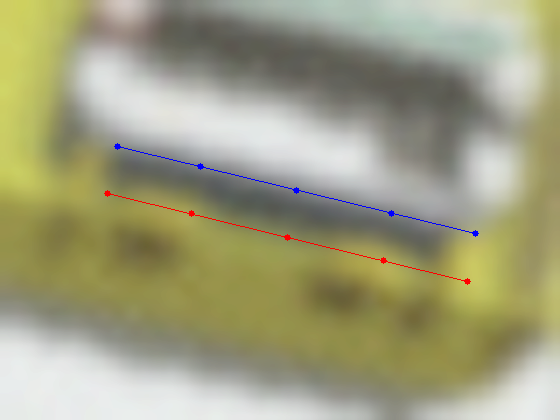

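```bash
python3 - <<'E'
from h import *
yaw=-.218
for c in("side","top"):
    for name,gz,pxs in (("casstop front edge",-8,{"side":[(175,272),(365,122)],"top":[(108,155),(445,238)]}[c]),
                        ):
        off={"side":(248,165),"top":(308,168)}[c]
        uv=np.array(pxs,float)/14-.5+off
        P=back(c,uv,126)[:,:2]; mid=P.mean(0);d=P[1]-P[0]
        dd=P[0]-P[1]
        yw=np.arctan2(-dd[0],dd[1]) if dd[1]>0 else np.arctan2(dd[0],-dd[1])
        G=mid-(Rz(yaw)@[6.5,0,0])[:2]
        print(c,P.round(1),"len",np.hypot(*d).round(1),"yaw",yw.round(3),"G",G.round(1))
    # per-mm jacobian in zoom px
    b=np.array([556,-172,134.]);print([((proj(c,b+e)-proj(c,b))*14).round(2) for e in np.eye(3)])
E
```

```text
side [[ 577.  -129.8]
 [ 555.  -220.5]] len 93.3 yaw -0.239 G [ 559.6 -173.7]
[array([[-3.73, -0.53]]), array([[-1.19,  1.79]]), array([[-0.04, -3.45]])]
top [[ 569.8 -129.3]
 [ 551.2 -212. ]] len 84.7 yaw -0.221 G [ 554.2 -169.3]
[array([[ 0.03, -4.05]]), array([[-4.11, -0.1 ]]), array([[ 0.53, -0.77]])]
```

```bash
python3 -c "
from h import *
goto([549,-172,248],-0.218)"
```

```text
t 6.57 pos [ 552.7 -169.2  278.7] yawy -0.217 tilt [ 2.e-04 -0.e+00 -1.e+00] F [-0.4  0.1 -1.8] w 13.7
delta [-0.0035 -0.003   0.0307] roll 0.001
```

Call:
move_arm --pt "255 0 -0.0025 0.012 0" --pt "255 0 -0.0025 0.024 0" --pt "255 0 -0.0025 0.031 0" --pt "255 0 -0.0025 0.032 0" --pt "255 0 -0.0025 0.032 0"

```text
t: 6.98
ee_pos: [549.8, -169.2, 245.8]
orientation: [-2.449, -1.966, 0.001]
ft_force: [0.1, -0.8, -0.9]
width: 13.9
```

```bash
cat > rel.py <<'E'
from h import *
from scipy.optimize import minimize
import sys
n=sys.argv[1]
ims=[get_image("side") for _ in range(4)]
im=np.mean(ims[1:],0).astype(np.uint8)
cv2.imwrite(f"pics/side{n}.png",im)
goto([0,0,0],-.218)
o=get_obs();R=Ro.from_rotvec(o['orientation']).as_matrix();yaw=np.arctan2(R[1,1],R[0,1])
base=o['ee_pos']+[0,0,3.9]
roi=(250,130,290,190);x0,y0,x1,y1=roi
f=cv2.bilateralFilter(im,5,25,2)[y0:y1,x0:x1].astype(float)
d=(f[...,0]+f[...,2])/2-f[...,1]
m=((d/f.max(2))>.10).astype(np.float32)
parts=wedge_parts()
ok=np.ones_like(m)
top=int(proj("side",base+[0,0,-15])[0,1])-y0; ok[:top]=0
if len(sys.argv)>2: ok[int(sys.argv[2])-y0:]=0
def cost(q):
    s=sil("side",base+Rz(yaw)@np.array([q[0],q[1],0]),yaw,parts,roi)
    return (ok*(s-m)**2).sum()
r=minimize(cost,[0,0],method='Nelder-Mead',options=dict(initial_simplex=[[0,0],[3,0],[0,3]]))
w=base+Rz(yaw)@np.array([*r.x,0])
print("fit off",r.x.round(1),r.fun.round(1),"tab(side)",w.round(1))
G=np.array([559.6,-173.7,134])
print("tab in gap",(Rz(-yaw)@(w-G)).round(1))
S=10;ro=(242,130,296,190)
v=cv2.resize(im[ro[1]:ro[3],ro[0]:ro[2]],None,fx=S,fy=S,interpolation=cv2.INTER_CUBIC);v=cv2.convertScaleAbs(v,alpha=1.5)
for p in parts[1:]:
    h=cv2.convexHull(((proj("side",p@Rz(yaw).T+w)+.5-[ro[0],ro[1]])*S).astype(np.float32)).astype(np.int32)
    cv2.polylines(v,[h],True,(0,255,0),1)
def P(p): return tuple(int(round(q)) for q in (proj("side",Rz(yaw)@np.array(p,float)+G)[0]+.5-[ro[0],ro[1]])*S)
cv2.line(v,P((6.5,-45,-8)),P((6.5,45,-8)),(255,0,0),1)
cv2.line(v,P((-6.5,-45,-3)),P((-6.5,45,-3)),(0,0,255),1)
cv2.imwrite(f"pics/rel{n}.png",v)
E
python3 rel.py 6
```

```text
t 7.18 pos [ 550.5 -169.5  247.1] yawy -0.218 tilt [ 8.e-04 -3.e-04 -1.e+00] F [ 0.7  0.  -1.3] w 13.9
delta [ 0.0465 -0.5744  0.2466] roll 0.0
fit off [ 5.5 -8.6] 22.3 tab(side) [ 554.1 -179.1  251. ]
tab in gap [ -4.3  -6.5 117. ]
```

View pics/rel6.png

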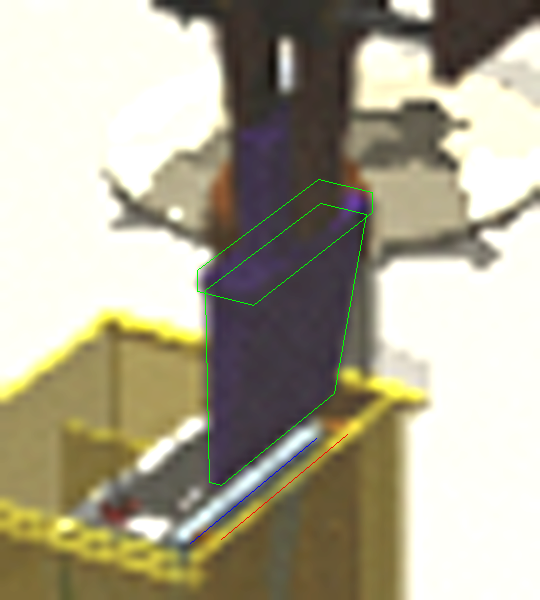

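Call:
move_arm --pt "255 0 0 0.005 0" --pt "255 0 0 0.01 0" --pt "255 0 0 0.014 0" --pt "255 0 0 0.018 0" --pt "255 0 0 0.018 0"

```text
t: 7.6
ee_pos: [549.7, -169.2, 227.5]
orientation: [-2.449, -1.966, 0.001]
ft_force: [-0.8, 0.1, -2.2]
width: 14.1
```

```bash
python3 rel.py 7; python3 -c "
from h import *
print(get_obs()['moment'])"
```

```text
t 7.8 pos [ 550.3 -169.4  228.7] yawy -0.218 tilt [ 1.e-04 -0.e+00 -1.e+00] F [ 0.4 -0.2 -0.7] w 13.9
delta [ 0.0464 -0.5739  0.2286] roll 0.0
fit off [  9.7 -16.1] 25.8 tab(side) [ 556.3 -187.3  232.6]
tab in gap [ -0.3 -14.   98.6]
[-0.05655196  0.07903436  0.05739944]
```

View pics/rel7.png

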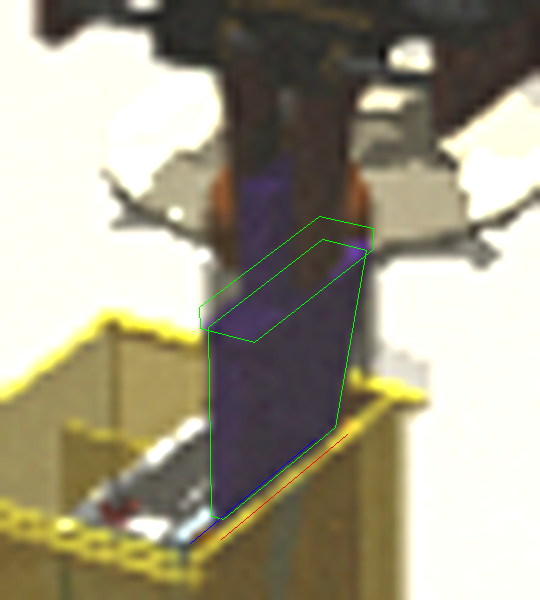

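```bash
python3 - <<'E'
import cv2,numpy as np
im=cv2.imread("pics/side7.png")
v=cv2.resize(im[165:190,254:284],None,fx=20,fy=20,interpolation=cv2.INTER_CUBIC)
v=cv2.convertScaleAbs(v,alpha=1.8);cv2.imwrite("pics/z8.png",v)
E
```

```text
(no output)
```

View pics/z8.png

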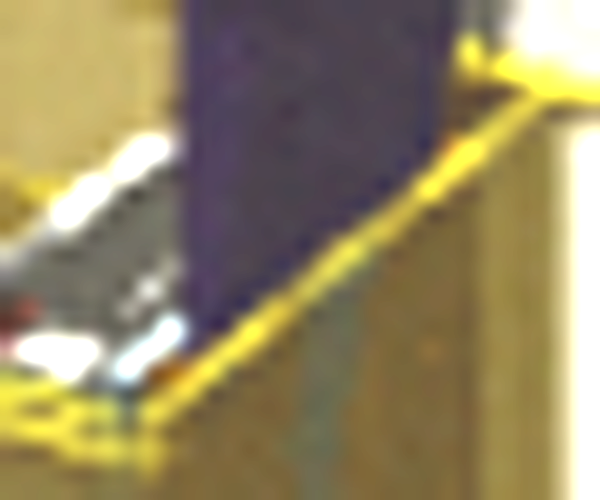

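The blade's foot has gone behind the front rim, between the two orange end guides: the near end is at about (195,345) and the far end at (440,165) in the crop. There is no contact force, so I carry on down.

Call:
move_arm --pt "255 0 0 0.004 0" --pt "255 0 0 0.008 0" --pt "255 0 0 0.012 0" --pt "255 0 0 0.015 0" --pt "255 0 0 0.015 0"

```text
t: 8.22
ee_pos: [551.4, -169.7, 213.5]
orientation: [2.448, 1.965, 0.003]
ft_force: [5.9, 0.2, -3.2]
width: 13.6
```

```bash
python3 -c "
from h import *
goto([550.3,-169.4,188.6],-0.218)
print(get_obs()['moment'])"
```

```text
t 8.22 pos [ 551.4 -169.7  213.5] yawy -0.2183 tilt [ 2.8e-03 -7.0e-04 -1.0e+00] F [ 5.9  0.2 -3.2] w 13.6
delta [ 0.0001 -0.0012  0.0249] roll -0.0003
[-0.45181202 -1.28357597 -0.13462846]
```

Call:
move_arm --pt "255 0 0.002 0 0" --pt "255 0 0.003 0 0" --pt "255 0 0.003 0 0"

```text
t: 8.47
ee_pos: [552.5, -169.8, 213.1]
orientation: [-2.448, -1.966, 0.002]
ft_force: [0.2, 0.4, -1.7]
width: 14.0
```

```bash
python3 -c "
from h import *
goto([550.3,-169.4,188.6],-0.218)
print(get_obs()['moment'])"
```

```text
t 8.47 pos [ 552.5 -169.8  213.1] yawy -0.2178 tilt [-2.e-03  5.e-04 -1.e+00] F [ 0.2  0.4 -1.7] w 14.0
delta [-0.0001 -0.0022  0.0246] roll 0.0002
[-0.10193445  0.13965043 -0.01591877]
```

Call:
move_arm --pt "255 0 0.001 0.003 0" --pt "255 0 0.0015 0.006 0" --pt "255 0 0.002 0.01 0" --pt "255 0 0.002 0.01 0"

```text
t: 8.8
ee_pos: [554.4, -170.3, 202.5]
orientation: [-2.449, -1.966, 0.002]
ft_force: [1.0, 0.5, -1.7]
width: 13.9
```

```bash
python3 -c "
from h import *
goto([550.3,-169.4,188.6],-0.218)
print(get_obs()['moment'])"
```

```text
t 8.8 pos [ 554.4 -170.3  202.5] yawy -0.218 tilt [-1.8e-03  6.0e-04 -1.0e+00] F [ 1.   0.5 -1.7] w 13.9
delta [-0.     -0.0042  0.0139] roll -0.0
[-0.09220285  0.11152879 -0.01578795]
```

Call:
move_arm --pt "255 0 0.0005 0.003 0" --pt "255 0 0.001 0.006 0" --pt "255 0 0.0015 0.009 0" --pt "255 0 0.0015 0.01 0"

```text
t: 9.13
ee_pos: [556.1, -170.7, 192.9]
orientation: [-2.449, -1.966, 0.001]
ft_force: [-0.2, 1.1, -0.6]
width: 14.0
```

```bash
python3 -c "
from h import *
goto([550.3,-169.4,188.6],-0.218)
print(get_obs()['moment'])"
```

```text
t 9.13 pos [ 556.1 -170.7  192.9] yawy -0.218 tilt [-1.1e-03  3.0e-04 -1.0e+00] F [-0.2  1.1 -0.6] w 14.0
delta [-0.     -0.006   0.0043] roll -0.0
[-0.01563153  0.27835067 -0.01130628]
```

Call:
move_arm --pt "255 0 0.0003 0.002 0" --pt "255 0 0.0005 0.004 0" --pt "255 0 0.0005 0.005 0" --pt "255 0 0.0005 0.005 0"

```text
t: 9.47
ee_pos: [556.6, -170.8, 188.2]
orientation: [-2.449, -1.966, 0.001]
ft_force: [-2.6, 0.2, -2.6]
width: 14.0
```

```bash
python3 -c "
from h import *
goto([550.3,-169.4,188.6],-0.218)
print(get_obs()['moment'])
im=get_image('side');cv2.imwrite('pics/z9.png',cv2.resize(im[110:230,215:315],None,fx=5,fy=5,interpolation=cv2.INTER_CUBIC))"
```

```text
t 9.47 pos [ 556.6 -170.8  188.2] yawy -0.2181 tilt [-1.e-03  3.e-04 -1.e+00] F [-2.6  0.2 -2.6] w 14.0
delta [ 0.     -0.0064 -0.0004] roll -0.0001
[-0.00660935  0.56430442 -0.09504285]
```

View pics/z9.png

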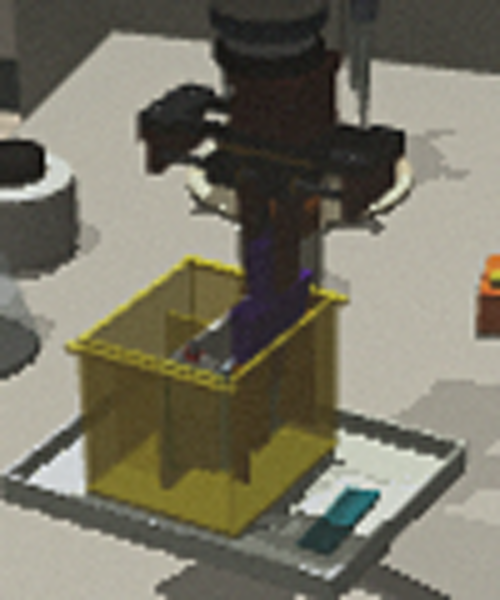

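Call:
move_arm --pt "255 0 -0.0005 0.001 0" --pt "255 0 -0.0007 0.002 0" --pt "255 0 -0.0007 0.003 0" --pt "255 0 -0.0007 0.003 0"

```text
t: 9.85
ee_pos: [556.8, -170.9, 185.8]
orientation: [2.449, 1.966, 0.001]
ft_force: [0.8, 0.2, -0.9]
width: 14.1
```

```bash
python3 -c "
from h import *
goto([550.3,-169.4,188.6],-0.218)
print(get_obs()['moment'])"
```

```text
t 9.85 pos [ 556.8 -170.9  185.8] yawy -0.2182 tilt [ 1.1e-03 -3.0e-04 -1.0e+00] F [ 0.8  0.2 -0.9] w 14.1
delta [ 0.     -0.0066 -0.0028] roll -0.0002
[-0.06045457  0.22539522 -0.17020919]
```

Call:
move_arm --pt "255 0 0.0002 0.001 0" --pt "255 0 0.0004 0.002 0" --pt "255 0 0.0005 0.003 0" --pt "255 0 0.0005 0.003 0"

```text
t: 10.18
ee_pos: [557.3, -171.0, 182.7]
orientation: [2.449, 1.966, 0.001]
ft_force: [0.3, -0.5, 1.8]
width: 14.0
```

```bash
python3 -c "
from h import *
goto([550.3,-169.4,188.6],-0.218)
print(get_obs()['moment'])"
```

```text
t 10.18 pos [ 557.3 -171.   182.7] yawy -0.2182 tilt [ 1.e-03 -2.e-04 -1.e+00] F [ 0.3 -0.5  1.8] w 14.0
delta [ 0.     -0.0072 -0.0059] roll -0.0002
[ 0.00954932  0.13817994 -0.19016882]
```

Call:
move_arm --pt "130 0 0 0 0" --pt "130 0 0 0 0" --pt "130 0 0 0 0" --pt "130 0 0 0 0" --pt "130 0 0 0 0"

```text
t: 10.6
ee_pos: [556.8, -170.9, 182.5]
orientation: [2.45, 1.967, -0.0]
ft_force: [-0.1, 0.3, 0.1]
width: 41.8
```

```bash
python3 -c "
from h import *
goto([557.3,-171,230],-0.218)
print(get_obs()['moment'])
im=get_image('side');cv2.imwrite('pics/z10.png',cv2.resize(im[110:210,225:305],None,fx=7,fy=7,interpolation=cv2.INTER_CUBIC))"
```

```text
t 10.6 pos [ 556.8 -170.9  182.5] yawy -0.2179 tilt [-0. -0. -1.] F [-0.1  0.3  0.1] w 41.8
delta [-0.      0.0005 -0.0475] roll 0.0001
[-0.09251284  0.1064289   0.00849706]
```

View pics/z10.png

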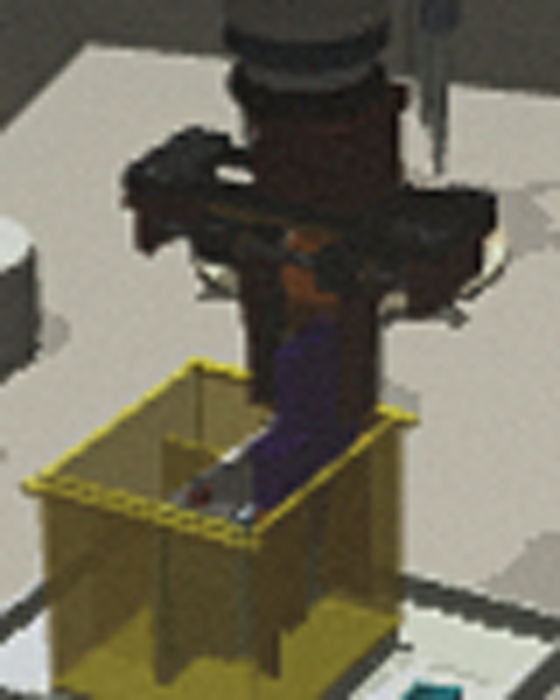

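Call:
move_arm --pt "130 0 0 -0.015 0" --pt "130 0 0 -0.035 0" --pt "130 0 0 -0.052 0" --pt "255 0 0 -0.052 0" --pt "255 0 0 -0.052 0"

```text
t: 11.07
ee_pos: [557.3, -171.0, 235.2]
orientation: [2.449, 1.966, 0.002]
ft_force: [-0.4, 0.6, 0.0]
width: 33.6
```

Call:
move_arm --pt "255 0 0 0 0" --pt "255 0 0 0 0" --pt "255 0 0 0 0" --pt "255 0 0 0 0" --pt "255 0 0 0 0"

```text
t: 11.48
ee_pos: [556.6, -170.8, 233.9]
orientation: [-2.449, -1.966, 0.001]
ft_force: [-0.0, -0.2, 0.6]
width: 1.0
```

```bash
python3 -c "
from h import *
goto([557.3,-171,222.5],-0.218)
print(get_obs()['moment'])
im=get_image('side');cv2.imwrite('pics/z11.png',cv2.resize(im[110:210,225:305],None,fx=7,fy=7,interpolation=cv2.INTER_CUBIC))"
```

```text
t 11.48 pos [ 556.6 -170.8  233.9] yawy -0.218 tilt [-1.e-03  3.e-04 -1.e+00] F [-0.  -0.2  0.6] w 1.0
delta [-0.0001  0.0008  0.0114] roll 0.0
[-0.06660677  0.10589864  0.02444047]
```

View pics/z11.png

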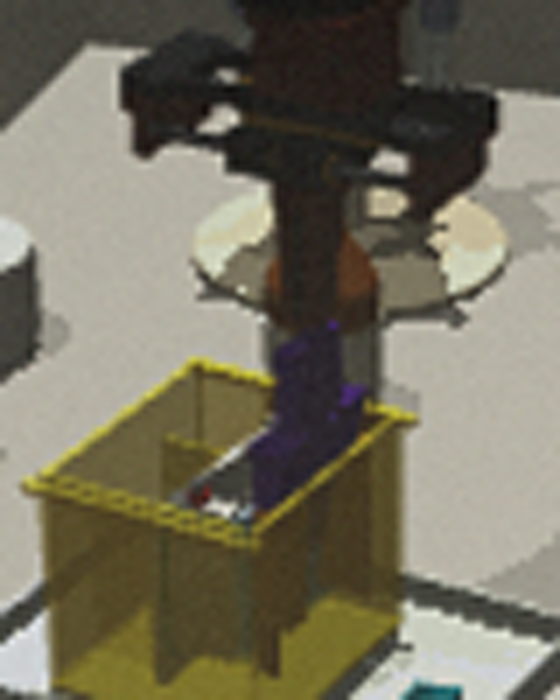

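Call:
move_arm --pt "255 0 0.0005 0.003 0" --pt "255 0 0.0005 0.006 0" --pt "255 0 0.0005 0.009 0" --pt "255 0 0.0005 0.011 0" --pt "255 0 0.0005 0.012 0"

```text
t: 11.95
ee_pos: [557.3, -171.0, 222.4]
orientation: [-2.45, -1.966, 0.0]
ft_force: [-0.6, -0.5, 2.8]
width: 0.7
```

Call:
move_arm --pt "255 0 0 0.001 0" --pt "255 0 0 0.002 0" --pt "255 0 0 0.003 0" --pt "255 0 0 0.003 0"

```text
t: 12.28
ee_pos: [557.7, -171.1, 219.9]
orientation: [2.449, 1.966, 0.001]
ft_force: [1.0, -0.5, 2.7]
width: 0.3
```

Contact came at about 222 mm with about 3 N. I press on in small steps.

Call:
move_arm --pt "255 0 0.0002 0.001 0" --pt "255 0 0.0003 0.002 0" --pt "255 0 0.0005 0.003 0" --pt "255 0 0.0005 0.003 0"

```text
t: 12.62
ee_pos: [558.2, -171.2, 216.9]
orientation: [2.449, 1.966, 0.001]
ft_force: [0.1, -0.0, 4.0]
width: 0.7
```

Call:
move_arm --pt "255 0 0.0002 0.001 0" --pt "255 0 0.0003 0.002 0" --pt "255 0 0.0005 0.003 0" --pt "255 0 0.0005 0.003 0"

```text
t: 12.95
ee_pos: [558.7, -171.3, 214.0]
orientation: [2.449, 1.966, 0.001]
ft_force: [-0.0, -0.4, 5.0]
width: 0.6
```

```bash
python3 -c "
from h import *
goto([557.3,-171,211],-0.218)
print(get_obs()['moment'])
im=get_image('side');cv2.imwrite('pics/z12.png',cv2.resize(im[110:210,225:305],None,fx=7,fy=7,interpolation=cv2.INTER_CUBIC))"
```

```text
t 12.95 pos [ 558.7 -171.3  214. ] yawy -0.218 tilt [ 1.1e-03 -4.0e-04 -1.0e+00] F [-0.  -0.4  5. ] w 0.6
delta [ 0.     -0.0015  0.003 ] roll -0.0
[-0.07060314  0.08946316 -0.01866242]
```

View pics/z12.png

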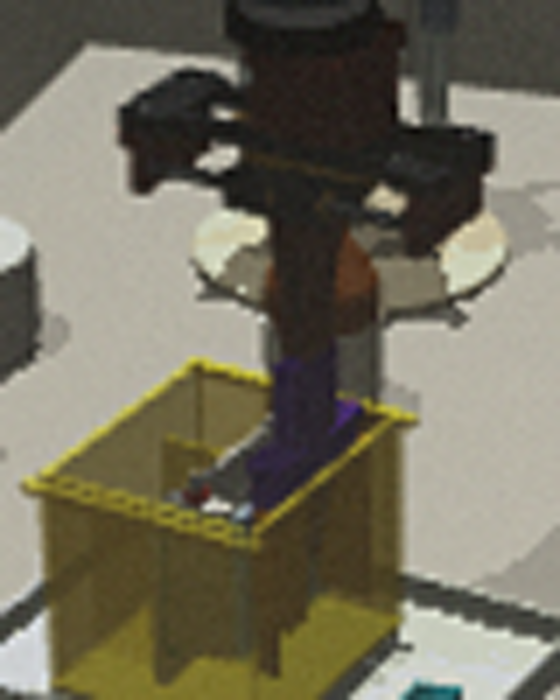

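Call:
move_arm --pt "255 0 0.0002 0.001 0" --pt "255 0 0.0003 0.002 0" --pt "255 0 0.0004 0.002 0"

```text
t: 13.25
ee_pos: [559.0, -171.4, 212.3]
orientation: [2.449, 1.966, 0.001]
ft_force: [-1.0, 0.6, 8.3]
width: 0.5
```

Call:
move_arm --pt "255 0 0.0002 0.001 0" --pt "255 0 0.0003 0.002 0" --pt "255 0 0.0003 0.002 0"

```text
t: 13.5
ee_pos: [559.2, -171.5, 211.3]
orientation: [2.449, 1.966, 0.001]
ft_force: [-4.1, 1.0, 16.4]
width: 0.6
```

Call:
move_arm --pt "255 0 0.0001 0.001 0" --pt "255 0 0.0002 0.002 0" --pt "255 0 0.0002 0.002 0"

```text
t: 13.75
ee_pos: [559.4, -171.6, 210.4]
orientation: [2.449, 1.966, 0.001]
ft_force: [-7.9, 2.7, 26.4]
width: 0.2
```

Call:
move_arm --pt "255 0 -0.0007 0.0005 0" --pt "255 0 -0.0007 0.0005 0" --pt "255 0 -0.0007 0.0005 0"

```text
t: 14.0
ee_pos: [559.4, -171.6, 210.4]
orientation: [2.448, 1.965, 0.003]
ft_force: [-7.0, 2.6, 27.3]
width: 0.2
```

```bash
python3 -c "
from h import *
goto([557.3,-171,260],-0.218)"
```

```text
t 14.0 pos [ 559.4 -171.6  210.4] yawy -0.218 tilt [ 0.0029 -0.0011 -1.    ] F [-7.   2.6 27.3] w 0.2
delta [ 0.0001 -0.002  -0.0496] roll 0.0
```

It stopped at 210.4 mm under 27 N, which is tight, with the head about 9 mm above the rim. Now I retract.

Call:
move_arm --pt "255 0 0 -0.003 0" --pt "255 0 0 -0.008 0" --pt "255 0 0 -0.03 0" --pt "255 0 0 -0.06 0" --pt "255 0 0 -0.09 0"

```text
t: 14.42
ee_pos: [557.5, -170.9, 296.7]
orientation: [-2.448, -1.965, 0.003]
ft_force: [-0.1, -1.0, 0.1]
width: 0.6
```

Call:
move_arm --pt "255 0.04 -0.01 -0.02 0" --pt "255 0.08 -0.02 -0.02 0" --pt "255 0.12 -0.03 -0.02 0" --pt "255 0.16 -0.04 -0.02 0" --pt "255 0.2 -0.05 -0.02 0"

```text
t: 14.83
ee_pos: [552.3, 34.4, 316.8]
orientation: [-2.45, -1.966, 0.001]
ft_force: [1.4, -0.2, -0.7]
width: 0.4
```

```bash
python3 - <<'E'
from h import *
goto([557.3,-171,260],-0.218)
ims=[get_image("side") for _ in range(3)];im=np.mean(ims[1:],0).astype(np.uint8)
cv2.imwrite("pics/side13.png",im);t=get_image("top");cv2.imwrite("pics/top13.png",t)
cv2.imwrite("pics/z13.png",cv2.convertScaleAbs(cv2.resize(im[130:215,230:310],None,fx=7,fy=7,interpolation=cv2.INTER_CUBIC),alpha=1.4))
cv2.imwrite("pics/z14.png",cv2.convertScaleAbs(cv2.resize(t[135:225,280:370],None,fx=6,fy=6,interpolation=cv2.INTER_CUBIC),alpha=1.4))
for c in("side","top"):
  for n in("wedge_tab","wedge_foot","gap","cassette_a_mid","comb","bottle"):
    print(c,n,[(round(d['conf'],2),[round(float(v)) for v in d['location']]) for d in place_of(c,n)])
E
```

```text
t 14.83 pos [552.3  34.4 316.8] yawy -0.2187 tilt [-6.e-04 -1.e-04 -1.e+00] F [ 1.4 -0.2 -0.7] w 0.4
delta [-0.1995  0.0495  0.0568] roll -0.0007
side wedge_tab [(0.97, [483, 92, 12]), (0.91, [407, 362, 12]), (0.67, [560, -176, 170])]
side wedge_foot [(0.88, [457, 195, 3]), (0.66, [305, 335, 4])]
side gap [(0.63, [556, -172, 131]), (0.6, [614, 292, 48])]
side cassette_a_mid [(0.71, [566, 298, 43])]
side comb [(0.48, [554, -170, 127]), (0.45, [499, -139, 4]), (0.3, [555, -171, 133]), (0.17, [613, 293, 48])]
side bottle [(0.81, [649, -465, 8])]
top wedge_tab [(0.91, [409, 363, 6]), (0.77, [555, -172, 175])]
top wedge_foot [(0.96, [303, 327, -2]), (0.78, [452, 189, 1]), (0.5, [569, -174, 70])]
top gap [(0.81, [563, -170, 136])]
top cassette_a_mid [(0.64, [430, -496, 2]), (0.46, [639, -471, -1]), (0.45, [569, 294, 47]), (0.39, [496, -134, 5])]
top comb [(0.47, [495, -138, 2])]
top bottle [(0.93, [641, -470, -1])]
```

View pics/z13.png

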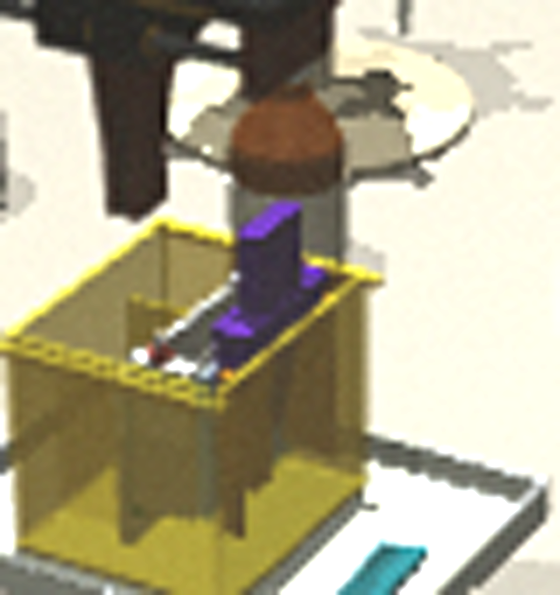

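View pics/z14.png

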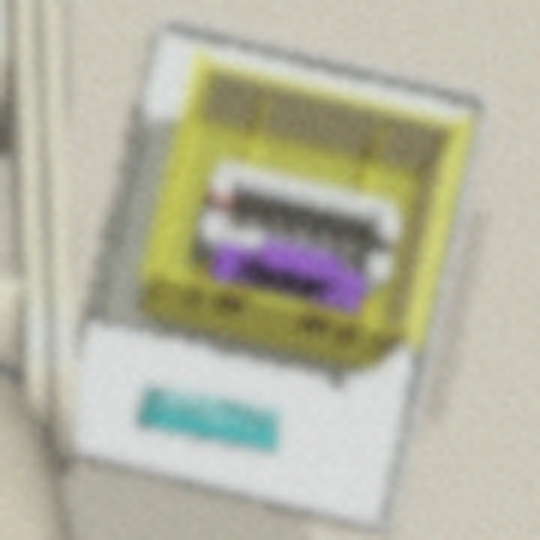

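View pics/side13.png

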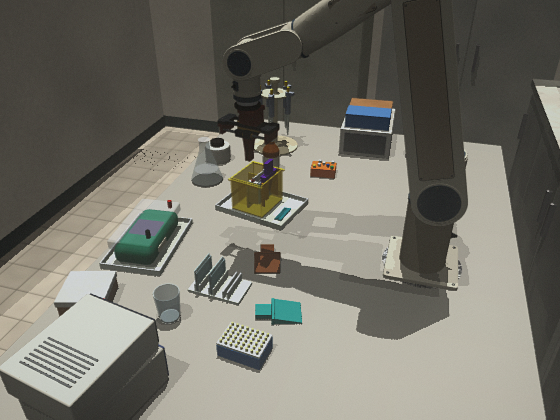

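```bash
python3 - <<'E'
from h import *
from scipy.optimize import minimize
im=cv2.imread("pics/side13.png");yaw=-.218
roi=(255,150,285,190);x0,y0,x1,y1=roi
f=cv2.bilateralFilter(im,5,25,2)[y0:y1,x0:x1].astype(float)
m=((((f[...,0]+f[...,2])/2-f[...,1])/f.max(2))>.10).astype(np.float32)
parts=wedge_parts()[:2]
ok=np.ones_like(m);ok[24:]=0
# bias of side camera here, measured with the held wedge: tool-frame (5.6,-8.5)
for b in((0,0),(5.6,-8.5)):
    base=np.array([559,-171.4,0])+Rz(yaw)@np.array([*b,0])
    z=np.arange(164,186,.5);c=[(ok*(sil("side",base+[0,0,q],yaw,parts,roi)-m)**2).sum() for q in z]
    i=int(np.argmin(c));print(b,"tab z",z[i],"cost",round(float(c[i]),1),"head underside above rim",z[i]-30.5-134)
o=get_obs();print(o['t'],o['ft_force'].round(1),o['ee_pos'].round(1))
E
```

```text
(0, 0) tab z 177.5 cost 10.2 head underside above rim 13.0
(5.6, -8.5) tab z 171.5 cost 8.6 head underside above rim 7.0
15.6333 [ 0.2  0.1 -0.1] [553.   32.5 317.1]
```

```bash
python3 -c "
from workcell import *
print(close_job())"
```

```text
the job is handed in; nothing more can be done
None
```

I took the purple wedge out of the rack and put it in the gap, sloping face towards the tank's front wall. I let go, then pressed it down on its tab with closed fingers until it stopped. The job was handed in at about 15.6 s of the 48 s allowed.

- **Tightness:** the press force rose from 3 N to 27 N. In the last 0.25 s the fingers stayed at 210.4 mm under 26–27 N. That puts the head's underside about 9 mm above the rim, inside the stated 7–13 mm.
- **Final pictures:** they show the wedge upright between the end guides with the arm clear of it. The networks put its tab at 170 and 175 mm, against 174 mm from the arm. The comb, bottle and rack cassettes show no visible shift; the comb was found in the tray near (497, -138) in the last check.
- **Checks that disagreed or were weak:**
  - The side-camera fit of the head's height gave 7 to 13 mm above the rim, depending on the camera bias I assumed.
  - Before insertion, the side and top cameras differed by up to about 9 mm on the wedge's position along the gap. I settled that by watching the blade enter with no contact force.
  - I could not read the seal's squash directly; I inferred it from the depth and force.

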